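Hook a findings bin into the slat rack on a jeweller's bench

ROBOT

A 6-joint arm with a two-finger parallel gripper is mounted at the origin on the work surface. World frame = base frame: x ahead of the robot, y to its left, z up, the work surface at z = 0. Lengths are in m, angles in rad, forces in N, time in s.
With the tool pointing down it reaches from about 0.25 to 0.775 m from the base axis. Payload 4 kg.
Tool frame: the origin (TCP) lies between the finger pads; the fingertips stand 14 mm ahead of it and the grasp point (between the pads) lies 5 mm behind it; z points along the fingers, y is the direction in which the jaws open and shut (so a half turn about z gives the same grasp; the last joint's range is limited). The gripper opens to 94 mm and grips with 3 to 60 N. Pads are 16 mm wide; open, the fingers measure 119 mm over their backs; the gripper's body (75 mm by 177 mm) begins 78 mm behind the grasp point.
Start: joints at [-1.373, 0.087, 1.371, -0, 1.684, -0.103], TCP at [0.163, -0.525, 0.191] pointing down, gripper open.
Joint ranges: [-3.1, 3.1], [-0.76, 2.03], [0.27, 2.55], [-1.08, 4.22], [0.17, 2.65], [-2.57, 2.57]. Speed limits (rad/s): [2.79, 2.79, 3.14, 3.14, 3.14, 3.14].

INTERFACE

Orientations are given as [roll, pitch, yaw] about the fixed x, y, z axes, in that order (R = Rz(yaw) Ry(pitch) Rx(roll)).
In Python, from bench import robot, cams, spotter gives the robot as it stands.
- The arm moves only by the shell command python3 -m inch 'ROWS'. ROWS is JSON, a list of rows, each an object of numbers: "grip": the opening, from 0 (shut) to 1 (fully open); "dx", "dy", "dz": the shift along the tool's x, y, z in units of 25 mm (1.0 is 25 mm); "rx", "ry", "rz": the turn, a rotation vector about the tool's x, y, z in units of 5 degrees (1.0 is 5 degrees). A call has 1 to 12 rows; each row shifts and turns the pose as measured when the row begins, along the tool's axes as they then stand; what a row does not reach is not made up. A row lasts 1/8 s, in which the tool goes at most 62.5 mm and 10.7 degrees, less where a joint would pass 70% of its speed; a pose out of reach is approached as far as the arm can. A call is refused whole if a number of a shift passes 1 or a number of a turn 1, either way. A call with a gripper value outside its range is refused whole. The fingers move at their own pace and stop on an object; the grip force is fixed at half the most. Time passes only in rows, so rows that do not move let the fingers close. It gives the time, the measured TCP pose, the force and the opening at its end, in the units of the state.
- robot.get_obs(): the state, without advancing time (a new reading comes with each control period).
- cams.snapshot(name): name is "scene" or "top" or "wrist"; returns a dict with "frame" (480x640x3 uint8, red, green, blue), "intrinsics" (3x3 intrinsics, pixels), "eye" and "orientation" of the camera in the world. Camera axes: x right, y up, looking along -z (the intrinsics and any distortion apply to the point x, -y, -z); pixel columns grow to the right and rows downward; lengths in m; the calibration is good to about 2 mm. A picture is of the moment at which its call begins. There is no depth.
- robot.close_job(): hands the job in, once; it reports no verdict.
Trained networks look in a picture, given as the dict that the camera call returned (one of the last four; its "shot" number tells which), for a name from the list of things; names that differ only in an ending like _2 or _b are one class to them, and where a whole thing is asked for, a point or a joint stands for the part that bears it (a point fixed in the world has none). Each returns a list of dicts, best first, with "score" (0 to 1); they miss things now and then, are a little off and sometimes report something else, mostly with a low value. They report only what shows in the picture. A call takes as long as a camera call. They do not tell look-alikes from the thing itself.
- spotter.regions_of(picture, query): "pixels" (480x640 bool, what is visible of it) and "extent" ([left, top, right, bottom] in pixels, round what is visible of it).
- spotter.place_of(picture, query): "pixel" ([column, row] in pixels: a listed point, or the origin of a listed thing).
The state is a dict: "time": time; "joint_positions": joint angles; "qvel": joint speeds; "joint_torque": joint torques, N m; "tool_pos": TCP position; "ee_rot": TCP orientation; "wrist_force": force on the tool from outside, world axes, zero at the start; "wrist_torque": the same for the moment, N m; "width": finger opening in m.
Only numpy, scipy, OpenCV 4.12 (cv2) and the standard library are available. Lean on these libraries where they do the work, as an engineer would, in place of code of your own. Each camera call takes 0.05 s, during which the arm holds its last target.

TASK

Lift the blue parts bin by its wooden grip tab, tilt its front up and work the steel hook at its back into the free part of the rack's groove, then rotate the bin down until it is fully home, hanging level with its back flush against the slat. Work gently: the slat's height on its posts is not exactly known, so find the groove by feel or by eye rather than forcing the hook, and leave everything else on the bench where it is. Let go of the bin at the end.

Things in the scene. Friction and masses are not known exactly. Their poses are not given: they have to be found in the camera images.
- bin: Blue open bin, loose, about 0.18 kg, level on the table at the start. Origin: centre of its underside; z up; +x points to its BACK (hook side), -x to its front. Tub 90 (x) x 64 (y) x 45 mm high. Back plate 64 wide, 66 mm high, rear face at x=+49 mm. The hook is at the top of this plate. The bin enters the groove only tilted front-up by 30 degrees or more (about 40 is easy).
- heel (a point): Where the hook's shank leaves the back plate, lower edge: (49, 0, 62) mm in the bin's frame, same axes. The hook is 44 wide (y), of 4 mm steel: a shank from here 10 mm to +x, 4 mm high, and at its end (6 to 10 mm from here in x) an upturned lip rising to 25 mm above here. Nothing else of the bin rises above the shank near the plate.
- hook_tip (a point): Middle of the top edge of the hook's upturned lip, at (57, 0, 87) mm in the bin's frame; same axes as the bin.
- grip_tab (a point): Middle of the top of the pale wooden grip tab, at (-5, 0, 89) mm in the bin's frame, same axes. The tab is 12 mm thick (y), 40 mm long (x) and stands free on both sides from 44 mm below here up.
- rack: Fixed rack: wooden foot and two posts (tops at 180 mm, 29 to 51 mm behind the face) carrying an aluminium slat 280 wide (y), 108 high, 29 mm deep, with a groove along its face and black end caps to y=+-146 mm. Origin: on the table below the middle of the front face; z up; face is the plane x=0, +x points INTO the rack. A seated bin's axes are parallel to these.
- groove_nominal (a point): On the face, 20 mm to +y of its middle, in the free part of the groove (y=-95 to +140 mm), 140 mm up: NOMINAL mid-height of the groove, axes as the rack. The slat may be clamped up to 28 mm higher or lower; that is not reported, and this point does not show it. The slat stays put while worked on. Do not press the hook and slat together, or push the rack, with more than 30 N.
- slat_top (a point): NOMINAL front top edge of the slat (168 mm up), above groove_nominal; axes as the rack. The true flat top, 29 mm deep, is always 28 mm above the groove's true mid-height; the slat's lower edge 80 mm below it. Groove: mouth 15 mm high, lips above and below 4 mm thick (x=0 to 4 mm), behind them a cavity to x=25 mm, from 14 mm below to 24 mm above mid-height.
- ring_peg (a point): NOMINAL groove height at the small steel peg that already hangs on the slat, fixed: 22 mm wide (y), sticking out 58 mm from the face; keep the bin clear of it. Axes as the rack. A seated bin has its shank on the lower lip (heel 7.5 mm below the groove's true mid-height), its upturned lip behind the upper lip, its back flat on the face with up to 2 mm play.
- bur_stand: Small red-brown block 60 x 60 x 32 mm with short steel burs standing in it to 60 mm high; a bystander. Origin: centre of its underside.
- file_block: Wooden block 85 x 85 x 100 mm with files standing in it, to 230 mm high; bystander. Origin: centre of its underside.
- steel_block: Steel bench block 70 x 70 x 22 mm; bystander. Origin: centre of its underside.
- mandrel_stand: Steel cone on a round foot, 56 mm wide, 100 mm high; bystander. Origin: centre of its underside.
- hammer: Hammer lying on the table; bystander.
- polish_jar: Small jar 52 mm wide, 60 mm high; bystander. Origin: centre of its underside.
Things that resemble listed ones, but are neither listed nor needed, are in the scene too. Of the things shaped like the bin, the blue one is meant.

How it is judged:
By the outcome, as a careful person would: the job done as asked, in the order asked, and still so for the second after the job is handed in, with the robot touching nothing.
It also fails if it takes over 61 s, if anything falls off the work surface, if the arm or the gripper's body presses on something with over 40 N, if the wrist force passes 120 N, or if a joint passes its speed limit or range.

## Working session

There is one attempt and no reset: what is moved stays moved. The work goes in short steps, Python scripts to look and compute and a shell command to move; the robot and the scene stay as the last step left them, time stands still between calls to the robot, and variables do not carry over. Pictures are saved under pics/ and viewed, and the job is handed in when it is done.

```bash
ls; mkdir -p pics
cat > h.py <<'E'
import numpy as np, cv2
from bench import robot, cams, spotter
from scipy.spatial.transform import Rotation as R
def snap(n,fn=None):
    p=cams.snapshot(n)
    if fn: cv2.imwrite('pics/'+fn,cv2.cvtColor(p['frame'],cv2.COLOR_RGB2BGR))
    return p
def rot(o):
    o=np.array(o,float)
    if o.shape==(3,3): return o
    if o.shape==(3,): return R.from_euler('xyz',o).as_matrix()
    return R.from_quat(o).as_matrix()
def ray(p,px):
    K=np.array(p['intrinsics']);d=np.linalg.inv(K)@[px[0],px[1],1]
    d=rot(p['orientation'])@np.array([d[0],-d[1],-d[2]]);return np.array(p['eye']),d/np.linalg.norm(d)
def proj(p,X):
    c=rot(p['orientation']).T@(np.array(X)-p['eye']);K=np.array(p['intrinsics'])
    q=K@np.array([c[0],-c[1],-c[2]]);return q[:2]/q[2]
def tri(rs):
    A=0;b=0
    for e,d in rs:
        P=np.eye(3)-np.outer(d,d);A=A+P;b=b+P@e
    x=np.linalg.solve(A,b);return x,[np.linalg.norm((np.eye(3)-np.outer(d,d))@(x-e)) for e,d in rs]
def atz(r,z): e,d=r;return e+d*(z-e[2])/d[2]
E
python3 - <<'E'
from h import *
o=robot.get_obs();print(o)
for n in ['scene','top','wrist']:
    p=snap(n,n+'0.png');print(n,{k:v for k,v in p.items() if k!='frame'})
    for q in ['bin','rack','grip_tab','hook_tip','heel','groove_nominal','slat_top','ring_peg']:
        print(q,[(np.round(r['pixel'],1).tolist(),round(r['score'],2)) for r in spotter.place_of(p,q)][:3])
E
```

```text
pics
{'time': 0.0, 'joint_positions': array([-1.37307360e+00,  8.79107805e-02,  1.37227460e+00, -3.08744462e-05,
        1.68362142e+00, -1.03087541e-01]), 'qvel': array([-0.00056591,  0.00027617,  0.00011727,  0.0008674 , -0.00140144,
        0.00019657]), 'joint_torque': array([ 7.12033534e-05, -3.40180171e+01, -3.02426934e+01,  7.18542631e-02,
        3.28690221e-02, -1.60170489e-04]), 'tool_pos': array([ 0.16283377, -0.52470988,  0.18941809]), 'ee_rot': array([-3.13938710e+00, -1.97323794e-04,  3.00806610e-01]), 'wrist_force': array([ 0.25401692, -0.39563754,  0.49455759]), 'wrist_torque': array([-0.02688942, -0.00608715, -0.03890232]), 'width': 0.09367220410684321}
scene {'intrinsics': array([[497.89469306,   0.        , 314.96908764],
       [  0.        , 497.89469306, 244.28952376],
       [  0.        ,   0.        ,   1.        ]]), 'eye': array([1.25133532, 0.18688615, 0.73776649]), 'orientation': array([0.86066748, 0.02146516, 1.70761625]), 'shot': 1}
bin [([289.3, 318.0], 0.86), ([383.4, 268.6], 0.83), ([370.1, 329.1], 0.68)]
rack [([172.6, 287.1], 0.89), ([376.2, 297.5]
[... 819 characters left out ...]
9), ([282.2, 206.3], 0.73)]
hook_tip [([257.3, 256.8], 0.92), ([309.7, 216.2], 0.71), ([374.5, 187.9], 0.6)]
heel [([256.9, 258.2], 0.95), ([304.7, 214.6], 0.86), ([371.8, 195.9], 0.69)]
groove_nominal [([483.8, 210.7], 0.88)]
slat_top [([490.7, 211.5], 0.82)]
ring_peg [([469.7, 279.3], 0.65)]
wrist {'intrinsics': array([[345.49694711,   0.        , 319.81728457],
       [  0.        , 345.49694711, 239.41609518],
       [  0.        ,   0.        ,   1.        ]]), 'eye': array([ 0.24011112, -0.50117972,  0.38368617]), 'orientation': array([-2.81626915e-01,  9.51079970e-04, -1.26885959e+00]), 'shot': 3}
bin []
rack []
grip_tab []
hook_tip []
heel []
groove_nominal []
slat_top []
ring_peg []
```

View pics/scene0.png

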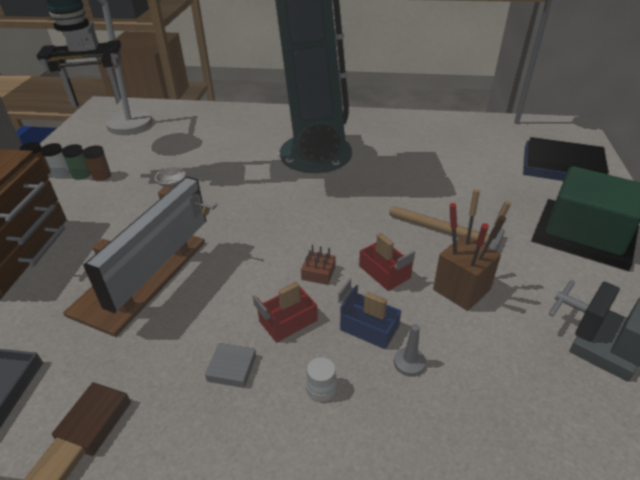

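View pics/top0.png

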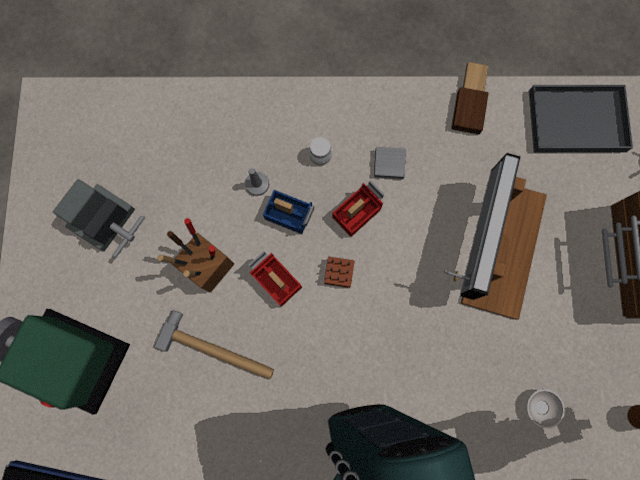

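The blue bin is at about scene (370,318) and top (287,212), with its hook to the right in the top view. The rack slat is on the right at top (490,230), and its peg is at (455,275). Two red look-alike bins stand nearby.

Run:
```python
from h import *
s=snap('scene');t=snap('top')
for n,a,b in [('bin',(370.1,329.1),(284.5,214.4)),('tab',(376.1,298.7),(282.2,206.3)),('tip',(344.8,288.9),(309.7,216.2)),('heel',(347,296.9),(304.7,214.6)),('groove',(149.9,247.6),(483.8,210.7)),('slattop',(144.3,232.1),(490.7,211.5)),('peg',(192.5,205.1),(469.7,279.3)),('rack',(172.6,287.1),(467.8,239.6))]:
    x,e=tri([ray(s,a),ray(t,b)]);print(n,x.round(4),np.round(e,4))
c=s['frame'][160:340,50:250];cv2.imwrite('pics/sc1.png',cv2.cvtColor(cv2.resize(c,None,fx=3.3,fy=3.3,interpolation=cv2.INTER_CUBIC),cv2.COLOR_RGB2BGR))
c=t['frame'][140:320,430:570];cv2.imwrite('pics/tc1.png',cv2.cvtColor(cv2.resize(c,None,fx=3.3,fy=3.3,interpolation=cv2.INTER_CUBIC),cv2.COLOR_RGB2BGR))
c1=cv2.resize(s['frame'][260:360,320:420],None,fx=4,fy=4,interpolation=cv2.INTER_CUBIC)
c2=cv2.resize(t['frame'][170:270,250:350],None,fx=4,fy=4,interpolation=cv2.INTER_CUBIC)
cv2.imwrite('pics/b1.png',cv2.cvtColor(np.hstack([c1,c2]),cv2.COLOR_RGB2BGR))
```

```text
bin [ 0.6302  0.1955 -0.0056] [0.0041 0.0041]
tab [0.6277 0.1981 0.0764] [0.0002 0.0002]
tip [0.6062 0.1389 0.0726] [0.0006 0.0006]
heel [0.6133 0.1471 0.0596] [0.0026 0.0026]
groove [ 0.6021 -0.2248  0.1349] [0.0012 0.0012]
slattop [ 0.5933 -0.2309  0.1642] [0.0021 0.0021]
peg [ 0.4601 -0.1894  0.132 ] [0.0019 0.0019]
rack [ 0.5687 -0.2239 -0.0035] [0.0003 0.0003]
```

View pics/sc1.png

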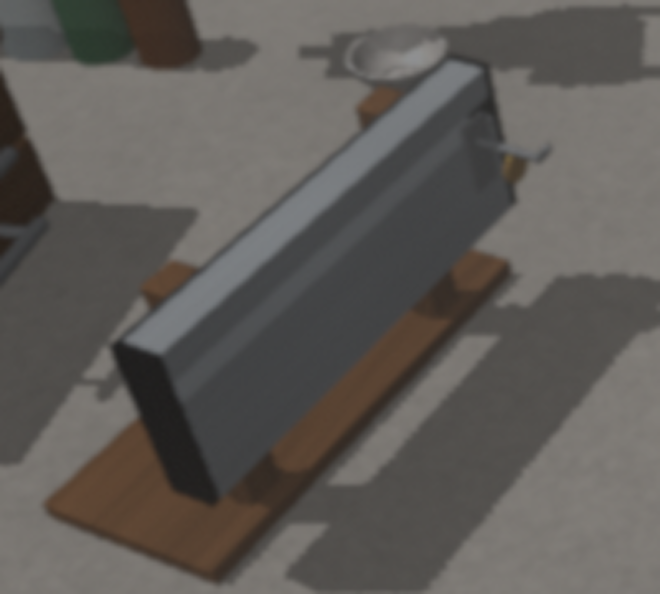

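View pics/tc1.png

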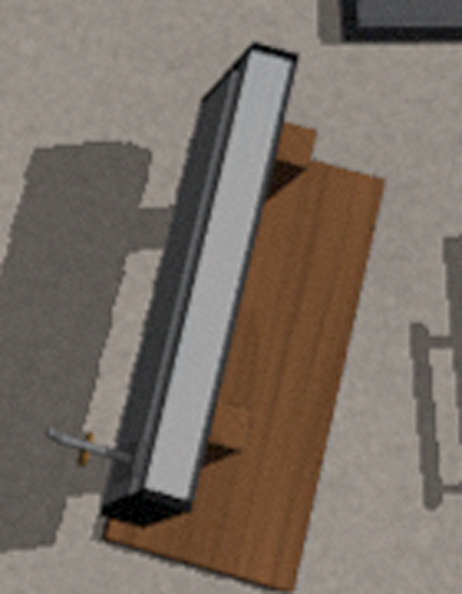

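View pics/b1.png

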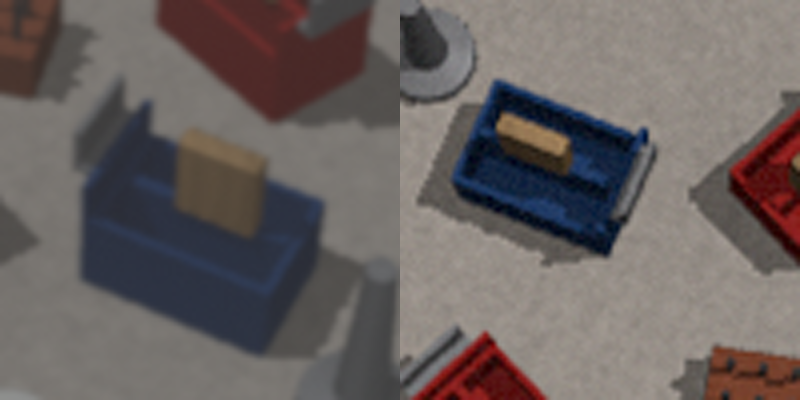

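```bash
cat > fit.py <<'E'
from h import *
from scipy.optimize import least_squares
def fit(obs,x0,zfree=True):
    def res(v):
        Rm=R.from_euler('z',v[3]).as_matrix();r=[]
        for p,l,px in obs: r+=list(proj(p,Rm@(np.array(l)/1000)+v[:3])-px)
        return np.array(r)
    o=least_squares(res,x0,loss='soft_l1');return o.x,res(o.x).reshape(-1,2)
E
python3 - <<'E'
from fit import *
s=snap('scene');t=snap('top')
S=lambda x,y:(50+x/3.3,160+y/3.3)
T=lambda x,y:(430+x/3.3,140+y/3.3)
# slat: local origin at mid front top edge
obs=[(s,(0,146,0),S(163,353)),(s,(29,146,0),S(116,344)),(s,(0,-146,0),S(487,66)),(s,(29,-146,0),S(452,57)),(s,(0,146,-108),S(213,503)),(s,(29,146,-108),S(178,490)),(s,(0,-146,-108),S(514,202)),
(t,(0,146,0),T(252,45)),(t,(29,146,0),T(297,56)),(t,(0,-146,0),T(147,502)),(t,(29,-146,0),T(190,512)),(t,(0,146,-108),T(203,100)),(t,(0,-146,-108),T(103,512))]
v,r=fit(obs,[.55,-.23,.168,-1.57]);print('slat',v.round(4),np.degrees(v[3]));print(r.round(1).tolist())
S=lambda x,y:(320+x/4,260+y/4)
T=lambda x,y:(250+(x-400)/4,170+y/4)
obs=[(s,(-5,0,89),(376.1,298.7)),(s,(57,0,87),(344.8,288.9)),(s,(49,0,62),(347,296.9)),(t,(-5,0,89),(282.2,206.3)),(t,(57,0,87),(309.7,216.2)),
(s,(-45,-32,45),S(323,203)),(s,(-45,32,45),S(268,284)),(s,(-45,32,0),S(262,355)),(s,(49,32,0),S(82,283)),(s,(49,32,66),S(86,180)),(s,(59,22,87),S(79,130)),(s,(59,-22,87),S(122,76)),
(t,(-45,32,45),T(497,80)),(t,(-45,-32,45),T(455,187)),(t,(-25,6,89),T(501,113)),(t,(15,6,89),T(573,139)),(t,(15,-6,89),T(572,150))]
v,r=fit(obs,[.63,.195,0,-1.57]);print('bin',v.round(4),np.degrees(v[3]));print(r.round(1).tolist())
E
```

```text
slat [ 0.5702 -0.2225  0.1772 -1.8538] -106.21607050731653
[[-2.1, 2.5], [-1.3, 0.6], [0.2, -1.0], [-0.9, -1.1], [1.1, 0.6], [-0.8, -0.2], [0.6, -0.7], [-0.4, -0.1], [0.0, 0.3], [-1.0, -0.5], [0.7, 0.6], [-1.1, 0.3], [-1.0, 1.8]]
bin [ 0.628   0.192  -0.0069 -1.9588] -112.23346824818506
[[-0.6, -1.4], [-0.0, -2.7], [1.3, 0.1], [0.5, -1.6], [-0.6, -0.9], [0.3, -0.5], [0.1, 2.9], [-0.2, 0.9], [-0.6, -0.6], [-1.2, 1.8], [-1.6, 0.9], [-1.3, -0.6], [-0.7, 0.6], [-1.4, -0.7], [0.1, 0.6], [-1.0, 0.8], [-2.9, 3.0]]
```

```bash
cat > go.py <<'E'
from h import *
def go(pos,yaw,lean,o=None,pr=True):
    # tool x at azimuth yaw (deg, horizontal part), lean>0: body leans toward tool-x side
    o=o or robot.get_obs()
    T=R.from_euler('z',yaw,degrees=True)*R.from_euler('x',180,degrees=True)*R.from_euler('y',-lean,degrees=True)
    C=R.from_matrix(rot(o['ee_rot']))
    d=C.inv().apply(np.array(pos)-o['tool_pos'])/.025
    w=np.degrees((C.inv()*T).as_rotvec())/5
    if pr: print('t',round(o['time'],2),'pos',o['tool_pos'].round(4),'F',o['wrist_force'].round(1),'w',round(o['width'],4),'\n shift(tool,units)',d.round(2),' turn',w.round(2))
    return d,w,T
E
python3 -m inch '[{"dz":-1,"rz":-1},{"dz":-1,"rz":-1},{"dz":-1,"rz":-1},{"dz":-1,"rz":-1},{"dz":-1,"rz":-1},{"dz":-0.5,"rz":-1},{"rz":-1},{"rz":-1},{"rz":-1},{"rz":-1}]'
python3 -c "
from go import *
go([.628+.06,.192+.12,.30],68,0)"
```

```text
t 1.55 pos [ 0.1629 -0.5253  0.1906] F [ 0.4 -0.5  0.2] w 0.0943 
 shift(tool,units) [ 29.98 -25.77  -4.38]  turn [  0.     0.   -10.15]invalid input at $[0]: expected keys grip, dx, dy, dz, rx, ry, rz
```

```bash
python3 -m inch '[{"grip":1,"dx":0,"dy":0,"dz":-1,"rx":0,"ry":0,"rz":-1},{"grip":1,"dx":0,"dy":0,"dz":-1,"rx":0,"ry":0,"rz":-1},{"grip":1,"dx":0,"dy":0,"dz":-1,"rx":0,"ry":0,"rz":-1},{"grip":1,"dx":0,"dy":0,"dz":-1,"rx":0,"ry":0,"rz":-1},{"grip":1,"dx":0,"dy":0,"dz":-1,"rx":0,"ry":0,"rz":-1},{"grip":1,"dx":0,"dy":0,"dz":-0.5,"rx":0,"ry":0,"rz":-1},{"grip":1,"dx":0,"dy":0,"dz":0,"rx":0,"ry":0,"rz":-1},{"grip":1,"dx":0,"dy":0,"dz":0,"rx":0,"ry":0,"rz":-1},{"grip":1,"dx":0,"dy":0,"dz":0,"rx":0,"ry":0,"rz":-1},{"grip":1,"dx":0,"dy":0,"dz":0,"rx":0,"ry":0,"rz":-1}]'
python3 -c "
from go import *
go([.628,.192,.30],68,0)"
```

```text
time: 2.8
tool_pos: [0.163, -0.5253, 0.3327]
ee_rot: [3.141, 0.0, 1.203]
wrist_force: [0.2, -0.4, -0.3]
width: 0.0938
t 2.8 pos [ 0.163  -0.5253  0.3327] F [ 0.2 -0.4 -0.3] w 0.0938 
 shift(tool,units) [33.47  7.03  1.3 ]  turn [0.   0.   0.18]
```

```bash
python3 -m inch '[{"grip":1,"dx":1,"dy":0.2,"dz":0,"rx":0,"ry":0,"rz":0},{"grip":1,"dx":1,"dy":0.2,"dz":0,"rx":0,"ry":0,"rz":0},{"grip":1,"dx":1,"dy":0.2,"dz":0,"rx":0,"ry":0,"rz":0},{"grip":1,"dx":1,"dy":0.2,"dz":0,"rx":0,"ry":0,"rz":0},{"grip":1,"dx":1,"dy":0.2,"dz":0,"rx":0,"ry":0,"rz":0},{"grip":1,"dx":1,"dy":0.2,"dz":0,"rx":0,"ry":0,"rz":0},{"grip":1,"dx":1,"dy":0.2,"dz":0,"rx":0,"ry":0,"rz":0},{"grip":1,"dx":1,"dy":0.2,"dz":0,"rx":0,"ry":0,"rz":0},{"grip":1,"dx":1,"dy":0.2,"dz":0,"rx":0,"ry":0,"rz":0},{"grip":1,"dx":1,"dy":0.2,"dz":0,"rx":0,"ry":0,"rz":0},{"grip":1,"dx":1,"dy":0.2,"dz":0,"rx":0,"ry":0,"rz":0},{"grip":1,"dx":1,"dy":0.2,"dz":0,"rx":0,"ry":0,"rz":0}]'
python3 -m inch '[{"grip":1,"dx":1,"dy":0.2,"dz":0,"rx":0,"ry":0,"rz":0},{"grip":1,"dx":1,"dy":0.2,"dz":0,"rx":0,"ry":0,"rz":0},{"grip":1,"dx":1,"dy":0.2,"dz":0,"rx":0,"ry":0,"rz":0},{"grip":1,"dx":1,"dy":0.2,"dz":0,"rx":0,"ry":0,"rz":0},{"grip":1,"dx":1,"dy":0.2,"dz":0,"rx":0,"ry":0,"rz":0},{"grip":1,"dx":1,"dy":0.2,"dz":0,"rx":0,"ry":0,"rz":0},{"grip":1,"dx":1,"dy":0.2,"dz":0,"rx":0,"ry":0,"rz":0},{"grip":1,"dx":1,"dy":0.2,"dz":0,"rx":0,"ry":0,"rz":0}]'
python3 -c "
from go import *
go([.628,.192,.30],68,0)
p=snap('wrist','w1.png');print(p['eye'],p['orientation'])
p=snap('scene','s1.png')"
```

```text
time: 4.3
tool_pos: [0.3327, -0.2528, 0.3334]
ee_rot: [3.137, 0.002, 1.204]
wrist_force: [0.5, -1.2, 0.5]
width: 0.094
time: 5.3
tool_pos: [0.4429, -0.0684, 0.3349]
ee_rot: [3.131, 0.003, 1.208]
wrist_force: [0.3, -1.0, 1.6]
width: 0.0942
t 5.3 pos [ 0.4429 -0.0684  0.3349] F [ 0.3 -1.   1.6] w 0.0942 
 shift(tool,units) [12.37  3.21  1.39]  turn [0.12 0.03 0.24]
[0.4696838  0.00885231 0.52772191] [-0.28386916 -0.0101304  -0.36192805]
```

View pics/w1.png

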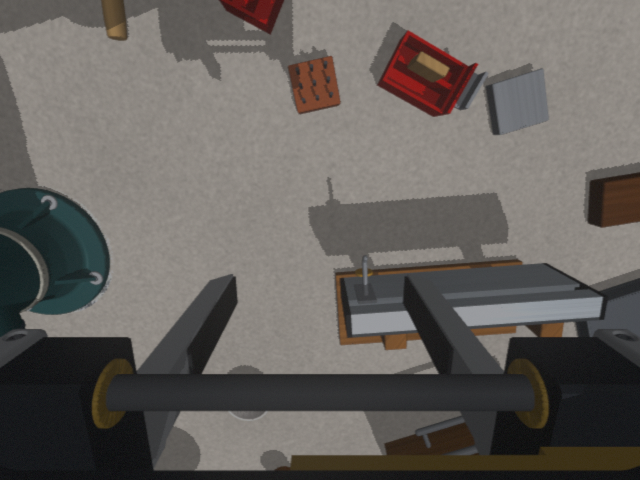

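Run:
```python
import cv2
c=cv2.imread('pics/w1.png')[250:350,330:410];d=cv2.imread('pics/w1.png')[250:350,530:610]
cv2.imwrite('pics/w1c.png',cv2.resize(cv2.hconcat([c,d]),None,fx=5,fy=5,interpolation=cv2.INTER_CUBIC))
```

```text
(no output)
```

View pics/w1c.png

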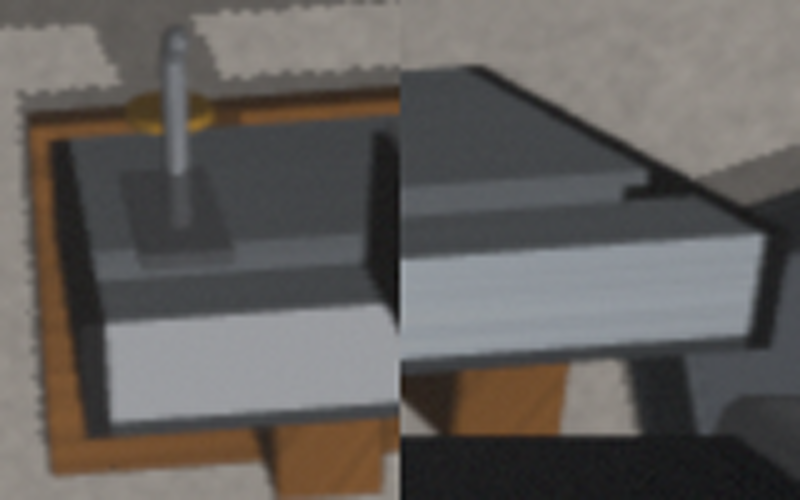

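```bash
python3 -m inch '[{"grip":1,"dx":1,"dy":0.25,"dz":0,"rx":0,"ry":0,"rz":0},{"grip":1,"dx":1,"dy":0.25,"dz":0,"rx":0,"ry":0,"rz":0},{"grip":1,"dx":1,"dy":0.25,"dz":0,"rx":0,"ry":0,"rz":0},{"grip":1,"dx":1,"dy":0.25,"dz":0,"rx":0,"ry":0,"rz":0},{"grip":1,"dx":1,"dy":0.3,"dz":0,"rx":0,"ry":0,"rz":0}]'
python3 -c "
from go import *
go([.628,.192,.30],68,0)
p=snap('wrist','w2.png');print(p['eye'],p['orientation'])"
```

```text
time: 6.02
tool_pos: [0.5168, 0.0383, 0.3361]
ee_rot: [3.128, 0.005, 1.207]
wrist_force: [0.2, -0.1, -0.4]
width: 0.094
t 6.03 pos [0.5168 0.0383 0.3361] F [ 0.2 -0.1 -0.4] w 0.094 
 shift(tool,units) [7.34 1.95 1.43]  turn [0.16 0.06 0.23]
[0.54320848 0.11608184 0.52874524] [-0.28600054 -0.01286113 -0.36273937]
```

View pics/w2.png

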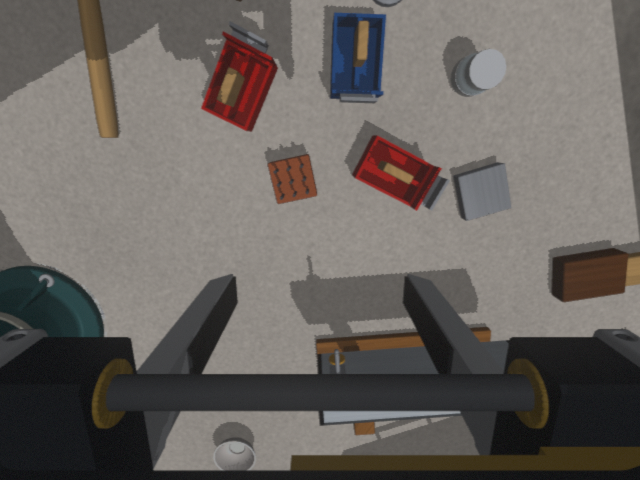

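Run:
```python
from fit import *
s=snap('scene');t=snap('top');w=snap('wrist')
S=lambda x,y:(50+x/3.3,160+y/3.3)
T=lambda x,y:(430+x/3.3,140+y/3.3)
w1=dict(w,eye=np.array([0.4696838,0.00885231,0.52772191]),orientation=np.array([-0.28386916,-0.0101304,-0.36192805]))
obs=[(s,(0,146,0),S(163,353)),(s,(29,146,0),S(116,344)),(s,(0,-146,0),S(487,66)),(s,(29,-146,0),S(452,57)),(s,(0,146,-108),S(213,503)),(s,(29,146,-108),S(178,490)),(s,(0,-146,-108),S(514,202)),
(t,(0,146,0),T(252,45)),(t,(29,146,0),T(297,56)),(t,(0,-146,0),T(147,502)),(t,(29,-146,0),T(190,512)),(t,(0,146,-108),T(203,100)),(t,(0,-146,-108),T(103,512))]
ow=[(w1,(0,-146,0),(346.4,314.4)),(w1,(0,-146,-108),(340.4,278.4)),(w1,(0,146,0),(606.4,297)),(w1,(0,146,-108),(546.6,263.6)),(w1,(29,-146,0),(347.6,336.5)),(w1,(29,146,0),(603.6,319))]
for nm,o in [('w',ow),('s+t',obs),('all',obs+ow),('s+w',obs[:7]+ow),('t+w',obs[7:]+ow)]:
    v,r=fit(o,[.57,-.2225,.177,-1.85]);print(nm,v.round(4),np.degrees(v[3]).round(2),abs(r).mean().round(2))
print(r.round(1).tolist())
for q in ['bin','grip_tab','hook_tip','heel']:
    print(q,[(np.round(r['pixel'],1).tolist(),round(r['score'],2)) for r in spotter.place_of(w,q)][:4])
f=w['frame'][0:115,320:400];cv2.imwrite('pics/w2c.png',cv2.cvtColor(cv2.resize(f,None,fx=5,fy=5,interpolation=cv2.INTER_CUBIC),cv2.COLOR_RGB2BGR))
print(w['eye'].tolist(),w['orientation'].tolist())
```

```text
w [ 0.5737 -0.223   0.1779 -1.8621] -106.69 0.5
s+t [ 0.5702 -0.2225  0.1772 -1.8538] -106.22 0.82
all [ 0.5725 -0.2222  0.1788 -1.8588] -106.5 0.95
s+w [ 0.573  -0.2216  0.1793 -1.8603] -106.59 0.94
t+w [ 0.5732 -0.2233  0.1774 -1.8595] -106.54 0.74
[[0.4, -1.4], [0.7, -0.9], [-1.1, -2.2], [0.6, -1.0], [-0.4, -0.9], [-1.1, 0.2], [-0.1, 0.6], [-0.4, -0.5], [0.1, -0.4], [-1.5, -0.4], [-0.0, 1.0], [-1.2, 0.7]]
bin [([391.1, 170.0], 0.94), ([241.9, 90.4], 0.84), ([362.0, 59.9], 0.81), ([356.9, 93.7], 0.55)]
grip_tab [([227.4, 86.6], 0.85), ([361.9, 37.7], 0.65), ([397.7, 172.3], 0.57)]
hook_tip [([251.6, 35.9], 0.88), ([360.1, 98.3], 0.66), ([437.2, 195.5], 0.57)]
heel [([427.0, 186.5], 0.91), ([357.2, 92.6], 0.82), ([249.5, 45.4], 0.6)]
[0.5432141976533542, 0.11600240759327954, 0.5279946448595859] [-0.2865670539809398, -0.011378942555164473, -0.3610523687369593]
```

View pics/w2c.png

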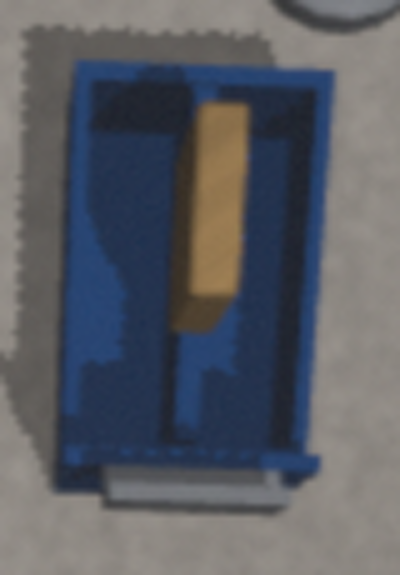

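Run:
```python
from fit import *
w=snap('wrist');s=snap('scene');t=snap('top')
W=lambda x,y:(320+x/5,y/5)
ow=[(w,(-45,-32,45),W(76,60)),(w,(-45,32,45),W(334,72)),(w,(49,32,66),W(319,475)),(w,(49,-32,0),W(52,490)),(w,(-25,-6,89),W(198,101)),(w,(-25,6,89),W(249,103)),(w,(15,6,89),W(241,296)),(w,(15,-6,89),W(190,294)),(w,(59,-22,87),W(105,506)),(w,(59,22,87),W(283,510))]
S=lambda x,y:(320+x/4,260+y/4)
T=lambda x,y:(250+(x-400)/4,170+y/4)
obs=[(s,(-5,0,89),(376.1,298.7)),(s,(57,0,87),(344.8,288.9)),(s,(49,0,62),(347,296.9)),(t,(-5,0,89),(282.2,206.3)),(t,(57,0,87),(309.7,216.2)),
(s,(-45,-32,45),S(323,203)),(s,(-45,32,45),S(268,284)),(s,(-45,32,0),S(262,355)),(s,(49,32,0),S(82,283)),(s,(49,32,66),S(86,180)),(s,(59,22,87),S(79,130)),(s,(59,-22,87),S(122,76)),
(t,(-45,32,45),T(497,80)),(t,(-45,-32,45),T(455,187)),(t,(-25,6,89),T(501,113)),(t,(15,6,89),T(573,139)),(t,(15,-6,89),T(572,150))]
for o in (ow,ow+obs):
    v,r=fit(o,[.63,.195,0,-1.95]);print('bin',v.round(4),np.degrees(v[3]).round(2),abs(r).mean());print(r[:10].round(1).tolist())
```

```text
bin [ 6.3060e-01  1.9030e-01  2.0000e-04 -1.9713e+00] -112.95 0.43330415412190526
[[-0.1, 0.1], [0.4, 0.2], [-0.2, -0.1], [-0.3, 0.6], [0.0, -0.3], [0.5, -0.2], [-0.6, 0.7], [-0.8, 0.6], [0.1, -1.2], [1.3, -0.5]]
bin [ 0.631   0.1913 -0.0041 -1.9669] -112.69 0.9885367307168852
[[-0.5, 0.4], [-0.5, 0.2], [-0.7, -0.7], [-0.3, 0.2], [-0.6, -0.2], [-0.2, -0.1], [-1.1, 0.4], [-1.2, 0.4], [0.0, -1.7], [0.9, -1.2]]
```

```bash
cat > g.py <<'E'
from go import *
def grasp(back=0):
    Rb=R.from_euler('z',-112.9,degrees=True)
    g=np.array([.6306,.1903,0])+Rb.apply([-.005,0,.070])
    T=R.from_euler('z',67.1,degrees=True)*R.from_euler('x',180,degrees=True)*R.from_euler('y',-20,degrees=True)
    z=T.apply([0,0,1]);return g+z*(.005-back)
E
python3 -c "
from g import *
p=grasp(.09);print(p);go(p,67.1,20);print(grasp(0))"
```

```text
[0.64385812 0.22168636 0.14987387]
t 6.58 pos [0.5166 0.0376 0.3361] F [-1.  -0.3 -0.5] w 0.0938 
 shift(tool,units) [8.73 2.03 7.43]  turn [ 0.22 -3.95  0.38]
[0.63188018 0.19333061 0.06530154]
```

```bash
python3 -m inch '[{"grip":1,"dx":1,"dy":0.22,"dz":0.6,"rx":0,"ry":0,"rz":0},{"grip":1,"dx":1,"dy":0.22,"dz":0.6,"rx":0,"ry":0,"rz":0},{"grip":1,"dx":1,"dy":0.22,"dz":0.6,"rx":0,"ry":0,"rz":0},{"grip":1,"dx":1,"dy":0.22,"dz":0.6,"rx":0,"ry":0,"rz":0},{"grip":1,"dx":1,"dy":0.22,"dz":0.6,"rx":0,"ry":0,"rz":0},{"grip":1,"dx":1,"dy":0.22,"dz":0.6,"rx":0,"ry":0,"rz":0},{"grip":1,"dx":1,"dy":0.22,"dz":0.6,"rx":0.2,"ry":-1,"rz":0.4},{"grip":1,"dx":1,"dy":0.22,"dz":0.6,"rx":0,"ry":-1,"rz":0},{"grip":1,"dx":1,"dy":0.22,"dz":0.6,"rx":0,"ry":-1,"rz":0},{"grip":1,"dx":0,"dy":0,"dz":0.5,"rx":0,"ry":-1,"rz":0}]'
python3 -c "
from g import *
p=grasp(.09);go(p,67.1,20);p=grasp(0);go(p,67.1,20)"
```

```text
time: 7.82
tool_pos: [0.6485, 0.22, 0.1824]
ee_rot: [3.134, 0.361, 1.158]
wrist_force: [-0.3, -0.0, -0.7]
width: 0.0934
t 7.83 pos [0.6485 0.22   0.1824] F [-0.3 -0.  -0.7] w 0.0934 
 shift(tool,units) [ 0.45 -0.2   1.22]  turn [ 0.03  0.14 -0.15]
t 7.83 pos [0.6485 0.22   0.1824] F [-0.3 -0.  -0.7] w 0.0934 
 shift(tool,units) [ 0.49 -0.21  4.82]  turn [ 0.03  0.14 -0.15]
```

```bash
python3 -m inch '[{"grip":1,"dx":0.45,"dy":-0.2,"dz":1,"rx":0,"ry":0.1,"rz":-0.1},{"grip":1,"dx":0,"dy":0,"dz":0.5,"rx":0,"ry":0,"rz":0},{"grip":1,"dx":0,"dy":0,"dz":0,"rx":0,"ry":0,"rz":0}]'
python3 -c "
from g import *
p=grasp(0);go(p,67.1,20);snap('wrist','w3.png');snap('scene','s3.png')"
```

```text
time: 8.2
tool_pos: [0.6427, 0.2201, 0.1378]
ee_rot: [-3.141, 0.358, 1.17]
wrist_force: [-0.1, -0.3, -0.7]
width: 0.0938
t 8.2 pos [0.6427 0.2201 0.1378] F [-0.1 -0.3 -0.7] w 0.0938 
 shift(tool,units) [-0.07  0.02  3.12]  turn [-0.01  0.1  -0.01]
```

View pics/w3.png

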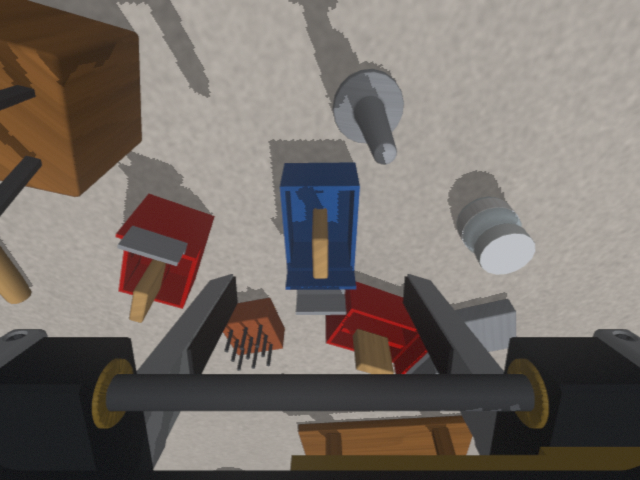

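View pics/s3.png

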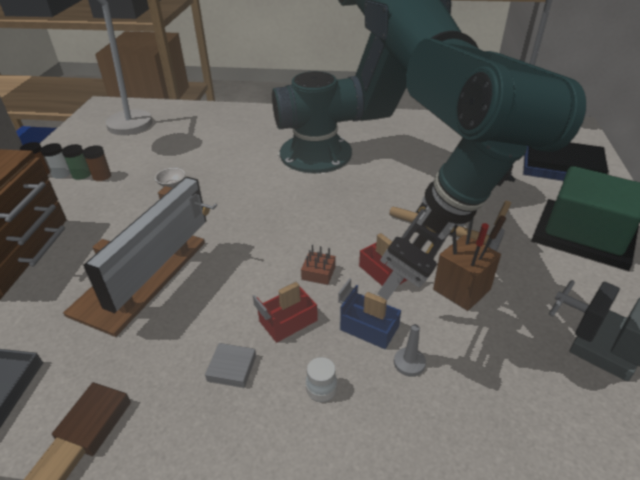

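```bash
python3 -c "
from g import *
t=snap('top');s=snap('scene')
print('file base',[(np.round(r['pixel']),r['score'],atz(ray(t,r['pixel']),0).round(3)) for r in spotter.place_of(t,'file_block')][:2])
print('mandrel',[(np.round(r['pixel']),atz(ray(t,r['pixel']),0).round(3)) for r in spotter.place_of(t,'mandrel_stand')][:2])
for a in [(192,222),(170,240),(163,259),(184,271),(211,252)]: print(a,atz(ray(t,a),.23).round(3),atz(ray(t,a),.2).round(3))
p=grasp(0)
T=R.from_euler('z',67.1,degrees=True)*R.from_euler('x',180,degrees=True)*R.from_euler('y',-20,degrees=True)
for b in (0,.078):
  for x in(-.0375,.0375):
    for y in (-.0885,.0885):
      for z in (-.083,-.2): print(b,(p+T.apply([x,y,z-b])).round(3))
"
```

```text
file base []
mandrel [(array([256., 183.]), array([0.704, 0.267, 0.   ]))]
(192, 222) [0.557 0.355 0.23 ] [0.564 0.362 0.2  ]
(170, 240) [0.522 0.394 0.23 ] [0.528 0.403 0.2  ]
(163, 259) [0.486 0.405 0.23 ] [0.491 0.414 0.2  ]
(184, 271) [0.464 0.365 0.23 ] [0.468 0.373 0.2  ]
(211, 252) [0.499 0.317 0.23 ] [0.505 0.323 0.2  ]
0 [0.548 0.221 0.156]
0 [0.563 0.258 0.266]
0 [0.711 0.153 0.156]
0 [0.726 0.189 0.266]
0 [0.575 0.286 0.13 ]
0 [0.591 0.323 0.24 ]
0 [0.738 0.218 0.13 ]
0 [0.754 0.254 0.24 ]
0.078 [0.558 0.246 0.229]
0.078 [0.574 0.283 0.339]
0.078 [0.721 0.177 0.229]
0.078 [0.737 0.214 0.339]
0.078 [0.585 0.311 0.204]
0.078 [0.601 0.348 0.314]
0.078 [0.749 0.242 0.204]
0.078 [0.764 0.279 0.314]
```

```bash
python3 -c "
from g import *
snap('top','t3.png');print(robot.get_obs()['joint_positions'].round(3))"
```

```text
[ 0.381  0.617  0.826 -0.269  1.939  0.714]
```

View pics/t3.png

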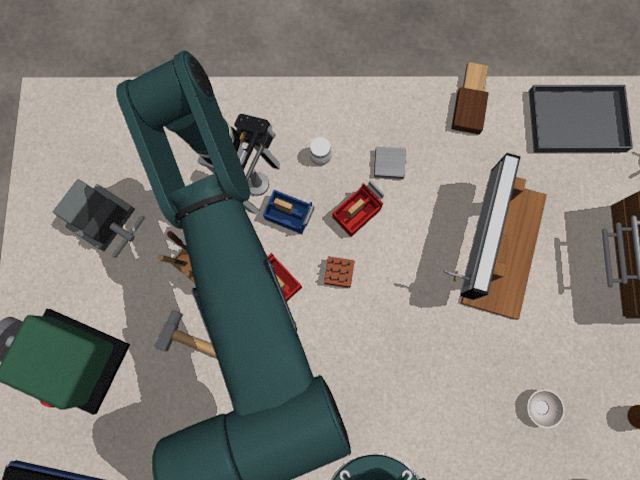

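```bash
python3 -m inch '[{"grip":1,"dx":0,"dy":0,"dz":1,"rx":0,"ry":0.1,"rz":0},{"grip":1,"dx":0,"dy":0,"dz":1,"rx":0,"ry":0,"rz":0},{"grip":1,"dx":0,"dy":0,"dz":0.8,"rx":0,"ry":0,"rz":0},{"grip":1,"dx":0,"dy":0,"dz":0.2,"rx":0,"ry":0,"rz":0}]'
python3 -c "
from g import *
p=grasp(0);go(p,67.1,20);snap('wrist','w4.png')"
```

```text
time: 9.05
tool_pos: [0.6356, 0.1975, 0.0716]
ee_rot: [3.133, 0.34, 1.168]
wrist_force: [0.2, 0.1, 0.7]
width: 0.094
t 9.05 pos [0.6356 0.1975 0.0716] F [0.2 0.1 0.7] w 0.094 
 shift(tool,units) [-0.12 -0.08  0.31]  turn [ 0.09 -0.11 -0.04]
```

View pics/w4.png

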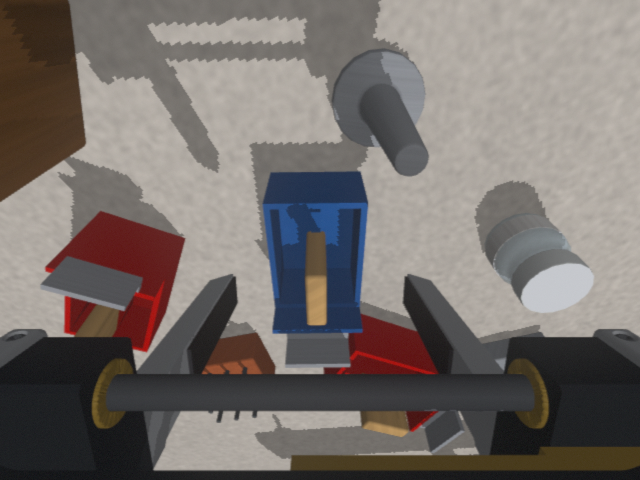

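```bash
python3 -m inch '[{"grip":1,"dx":-0.1,"dy":-0.08,"dz":0.3,"rx":0,"ry":-0.1,"rz":0},{"grip":0.4,"dx":0,"dy":0,"dz":0,"rx":0,"ry":0,"rz":0},{"grip":0,"dx":0,"dy":0,"dz":0,"rx":0,"ry":0,"rz":0},{"grip":0,"dx":0,"dy":0,"dz":0,"rx":0,"ry":0,"rz":0},{"grip":0,"dx":0,"dy":0,"dz":0,"rx":0,"ry":0,"rz":0},{"grip":0,"dx":0,"dy":0,"dz":0,"rx":0,"ry":0,"rz":0}]'
python3 -c "
from g import *
p=grasp(0);go(p,67.1,20);snap('wrist','w5.png')"
```

```text
time: 9.85
tool_pos: [0.634, 0.1951, 0.0688]
ee_rot: [3.127, 0.344, 1.167]
wrist_force: [-0.4, 0.1, -0.6]
width: 0.0476
t 9.85 pos [0.634  0.1951 0.0688] F [-0.4  0.1 -0.6] w 0.0476 
 shift(tool,units) [-0.04 -0.05  0.16]  turn [ 0.14 -0.05 -0.05]
```

View pics/w5.png

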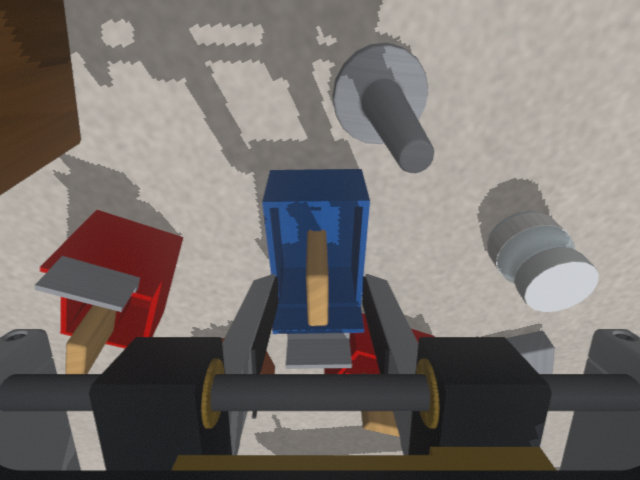

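```bash
python3 -m inch '[{"grip":0,"dx":0,"dy":0,"dz":0.1,"rx":0,"ry":0,"rz":0},{"grip":0,"dx":0,"dy":0,"dz":0,"rx":0,"ry":0,"rz":0},{"grip":0,"dx":0,"dy":0,"dz":0,"rx":0,"ry":0,"rz":0},{"grip":0,"dx":0,"dy":0,"dz":0,"rx":0,"ry":0,"rz":0},{"grip":0,"dx":0,"dy":0,"dz":0,"rx":0,"ry":0,"rz":0},{"grip":0,"dx":0,"dy":0,"dz":0,"rx":0,"ry":0,"rz":0}]'
python3 -c "
from g import *
p=grasp(0);go(p,67.1,20);snap('wrist','w6.png')"
```

```text
time: 10.65
tool_pos: [0.6334, 0.1945, 0.0658]
ee_rot: [3.128, 0.344, 1.167]
wrist_force: [0.1, -0.5, -0.1]
width: 0.0115
t 10.65 pos [0.6334 0.1945 0.0658] F [ 0.1 -0.5 -0.1] w 0.0115 
 shift(tool,units) [-0.05 -0.04  0.04]  turn [ 0.14 -0.05 -0.04]
```

View pics/w6.png

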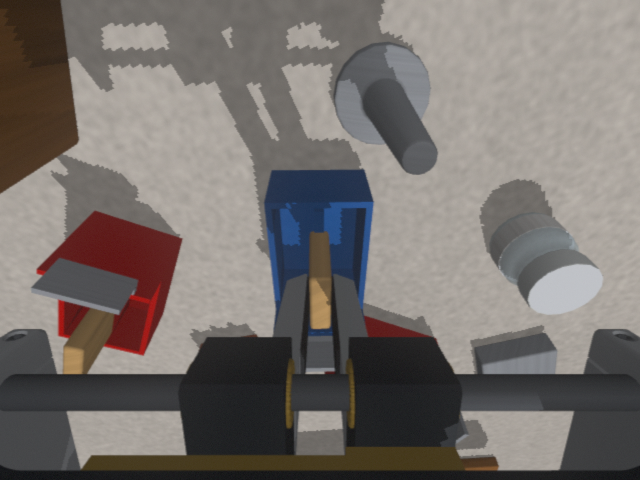

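```bash
python3 -m inch '[{"grip":0,"dx":-0.17,"dy":0,"dz":-0.47,"rx":0,"ry":0,"rz":0},{"grip":0,"dx":-0.34,"dy":0,"dz":-0.94,"rx":0,"ry":0,"rz":0},{"grip":0,"dx":-0.34,"dy":0,"dz":-0.94,"rx":0,"ry":0,"rz":0},{"grip":0,"dx":-0.34,"dy":0,"dz":-0.94,"rx":0,"ry":0,"rz":0},{"grip":0,"dx":-0.34,"dy":0,"dz":-0.94,"rx":0,"ry":0,"rz":0},{"grip":0,"dx":-0.17,"dy":0,"dz":-0.47,"rx":0,"ry":0,"rz":0},{"grip":0,"dx":0,"dy":0,"dz":0,"rx":0,"ry":0,"rz":0}]'
cat > fitb.py <<'E'
from fit import *
E
python3 - <<'E'
from go import *
o=robot.get_obs();print(o['tool_pos'],o['ee_rot'],o['wrist_force'],o['wrist_torque'],o['width'])
p=snap('wrist','w7.png');s=snap('scene','s7.png')
print(p['eye'].tolist(),p['orientation'].tolist())
f=p['frame'][150:390,230:400];cv2.imwrite('pics/w7c.png',cv2.cvtColor(cv2.resize(f,None,fx=2.5,fy=2.5,interpolation=cv2.INTER_CUBIC),cv2.COLOR_RGB2BGR))
E
```

```text
time: 11.58
tool_pos: [0.6315, 0.1944, 0.1962]
ee_rot: [3.129, 0.344, 1.167]
wrist_force: [0.0, -0.4, -1.1]
width: 0.0116
[0.6314927  0.19441006 0.19619809] [3.12944521 0.34429293 1.16703654] [ 0.00694902 -0.37011718 -1.10887157] [ 0.2144915  -0.18330002 -0.02313385] 0.011552146016723564
[0.6847493560494494, 0.3259012634904578, 0.35047364084919863] [-0.6250786824578491, -0.010754648047770266, -0.3985327759036115]
```

View pics/w7c.png

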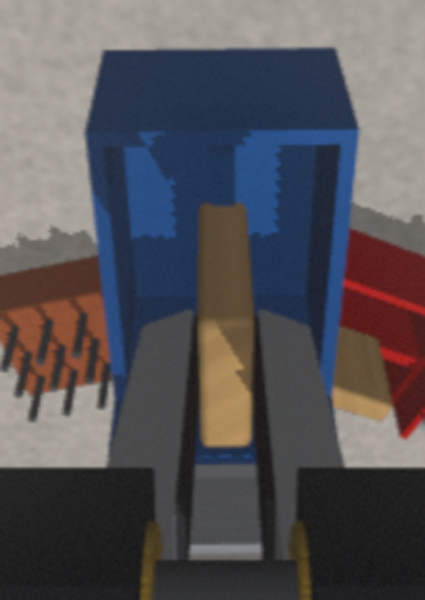

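View pics/s7.png

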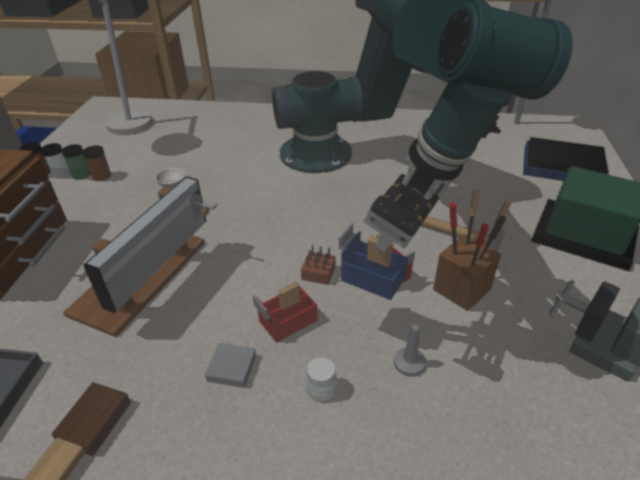

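```bash
cat > rel.py <<'E'
from go import *
from scipy.optimize import least_squares
import json
E
python3 - <<'E'
from rel import *
o=robot.get_obs();p=snap('wrist')
C=R.from_matrix(rot(o['ee_rot']));tp=o['tool_pos']
W=lambda x,y:(230+x/2.5,150+y/2.5)
obs=[((-45,-32,0),W(103,50)),((-45,32,0),W(335,48)),((-45,-32,45),W(87,130)),((-45,32,45),W(357,130)),((-25,-6,89),W(200,206)),((-25,6,89),W(246,206)),((15,-6,89),W(203,447)),((15,6,89),W(251,446))]
# prior: at grasp time
Cg=R.from_euler('xyz',[3.128,.344,1.167]);tg=np.array([.6334,.1945,.0658])
pb=Cg.inv().apply(np.array([.6306,.1903,0])-tg);rb=Cg.inv()*R.from_euler('z',-112.9,degrees=True)
def pose(v): return pb+v[:3], rb*R.from_rotvec(v[3:])
def res(v):
    b,r=pose(v);out=[]
    for l,px in obs: out+=list(proj(p,tp+C.apply(b+r.apply(np.array(l)/1000)))-px)
    return np.array(out)
print('prior res',res(np.zeros(6)).reshape(-1,2).round(1).tolist())
f=least_squares(lambda v:np.r_[res(v),v[:3]/.004,v[3:]/.03],np.zeros(6))
print(f.x[:3].round(4),np.degrees(f.x[3:]).round(2));print(res(f.x).reshape(-1,2).round(1).tolist())
b,r=pose(f.x)
json.dump(dict(b=b.tolist(),r=r.as_matrix().tolist()),open('rel.json','w'))
print('bin axis in tool',r.as_matrix().round(3),b.round(4))
print('bin world',(tp+C.apply(b)).round(4),(C*r).as_euler('ZYX',degrees=True).round(2))
E
```

```text
prior res [[0.1, 2.5], [0.2, 3.0], [-1.4, 3.6], [0.3, 3.1], [-2.5, 50.0], [2.4, 49.9], [-2.4, 4.4], [-1.0, 4.6]]
[-0.0068  0.0005 -0.0147] [ -0.11 -19.23   0.23]
[[0.5, 8.9], [0.0, 8.9], [-2.7, -13.8], [2.0, -14.8], [-3.2, 12.2], [4.4, 12.0], [-3.0, -7.1], [2.0, -7.0]]
bin axis in tool [[-1.     0.008 -0.008]
 [ 0.008  1.     0.013]
 [ 0.008  0.013 -1.   ]] [ 0.0107 -0.0013  0.0489]
bin world [0.6275 0.1885 0.1447] [-112.59  -19.36   -0.38]
```

```bash
cat > relfit.py <<'E'
from rel import *
def run(p,o,obs,save=False,pri=None,w=(.004,.03)):
    C=R.from_matrix(rot(o['ee_rot']));tp=o['tool_pos']
    if pri is None:
        Cg=R.from_euler('xyz',[3.128,.344,1.167]);tg=np.array([.6334,.1945,.0658])
        pb=Cg.inv().apply(np.array([.6306,.1903,0])-tg);rb=Cg.inv()*R.from_euler('z',-112.9,degrees=True)
    else: pb,rb=pri
    def pose(v): return pb+v[:3], rb*R.from_rotvec(v[3:])
    def res(v):
        b,r=pose(v);out=[]
        for l,px in obs: out+=list(proj(p,tp+C.apply(b+r.apply(np.array(l)/1000)))-px)
        return np.array(out)
    print('prior res',res(np.zeros(6)).reshape(-1,2).round(1).tolist())
    f=least_squares(lambda v:np.r_[res(v),v[:3]/w[0],v[3:]/w[1]],np.zeros(6))
    print(f.x[:3].round(4),np.degrees(f.x[3:]).round(2));print(res(f.x).reshape(-1,2).round(1).tolist())
    b,r=pose(f.x)
    if save: json.dump(dict(b=b.tolist(),r=r.as_matrix().tolist()),open('rel.json','w'))
    print('bin in tool',b.round(4),'pitch',np.degrees(np.arctan2(r.as_matrix()[0,2],-r.as_matrix()[2,2])).round(2))
    print('bin world',(tp+C.apply(b)).round(4),(C*r).as_euler('ZYX',degrees=True).round(2))
E
python3 - <<'E'
from relfit import *
o=robot.get_obs();p=snap('wrist')
W=lambda x,y:(230+x/2.5,150+y/2.5)
obs=[((-45,-32,0),W(103,50)),((-45,32,0),W(335,48)),((-45,-32,45),W(87,130)),((-45,32,45),W(357,130)),((-25,-6,89),W(200,322)),((-25,6,89),W(253,322)),((15,-6,89),W(203,447)),((15,6,89),W(253,446))]
run(p,o,obs,True)
E
```

```text
prior res [[0.1, 2.6], [0.2, 3.0], [-1.4, 3.6], [0.3, 3.1], [-2.5, 3.7], [-0.4, 3.5], [-2.4, 4.5], [-1.8, 4.7]]
[0.0019 0.0001 0.0025] [-0.52  0.54  0.17]
[[0.4, -0.0], [-0.2, -0.2], [-0.2, 1.0], [0.5, -0.3], [-0.7, -0.1], [1.1, -0.4], [-0.6, 0.1], [-0.3, 0.1]]
bin in tool [ 0.0194 -0.0017  0.0661] pitch -20.25
bin world [0.628  0.1907 0.1249] [-112.76    0.35   -0.79]
```

```bash
cat > plan.py <<'E'
import numpy as np, heapq, json
# heel coords a,b in mm ; tool in bin plane from rel
rel=json.load(open('rel.json'));b=np.array(rel['b'])*1000;r=np.array(rel['r'])
def seg(p,q,n=None):
    p,q=np.array(p,float),np.array(q,float);n=n or max(2,int(np.linalg.norm(q-p)/0.7)+1);return p+(q-p)*np.linspace(0,1,n)[:,None]
def poly(P): return np.vstack([seg(P[i],P[(i+1)%len(P)]) for i in range(len(P))])
hook=poly([(0,0),(10,0),(10,25),(6,25),(6,4),(0,4)])
plate=np.vstack([seg((0,0),(0,-62)),seg((0,4),(-4,4))])
pts=np.vstack([hook,plate])
def tool2heel(x,z):
    q=r.T@(np.array([x,b[1],z])-b);return (q[0]-49,q[2]-62)
body=np.array([tool2heel(x,z) for x in (-37.5,-15,0,15,37.5) for z in (-83,-110,-140,-170)]+[tool2heel(x,z) for x in (-8,8) for z in np.linspace(-83,14,12)])
rects=[(0,4,-80+28,-7.5),(0,29,-52,-14),(25,29,-52,28),(0,29,24,28),(0,4,7.5,28)]
def place(P,u,h,th):
    c,s=np.cos(th),np.sin(th);return np.c_[u+P[:,0]*c+P[:,1]*s,h-P[:,0]*s+P[:,1]*c]
def dist(Q):
    m=1e9
    for x0,x1,y0,y1 in rects:
        dx=np.maximum(np.maximum(x0-Q[:,0],Q[:,0]-x1),0);dy=np.maximum(np.maximum(y0-Q[:,1],Q[:,1]-y1),0)
        m=min(m,np.hypot(dx,dy).min())
    return m
def clear(u,h,th):
    return min(dist(place(pts,u,h,th)), max(0,dist(place(body,u,h,th))-8))
E
cat > run.py <<'E'
from plan import *
us=np.arange(-30,4,1.0);hs=np.arange(-30,12,1.0);ths=np.arange(0,66,5)
C=np.zeros((len(us),len(hs),len(ths)))
for i,u in enumerate(us):
    for j,h in enumerate(hs):
        for k,t in enumerate(ths): C[i,j,k]=clear(u,h,np.radians(t))
np.save('C.npy',C)
print('seated clear',clear(0,-7.5,0),clear(-1,-6.5,0))
goal=(29,24,0)  # u=-1,h=-6
print('goal',us[29],hs[24],C[goal])
best={goal:C[goal]};pq=[(-C[goal],goal)];par={}
done=set()
while pq:
    w,n=heapq.heappop(pq)
    if n in done: continue
    done.add(n)
    if us[n[0]]<=-29: break
    for d in [(1,0,0),(-1,0,0),(0,1,0),(0,-1,0),(0,0,1),(0,0,-1),(1,1,0),(-1,-1,0),(-1,1,0),(1,-1,0)]:
        m=tuple(np.add(n,d))
        if any(m[i]<0 or m[i]>=C.shape[i] for i in range(3)): continue
        v=min(-w,min(C[m],2.6))-1e-6
        if C[m]>0 and v>best.get(m,-1): best[m]=v;par[m]=n;heapq.heappush(pq,(-v,m))
print('bottleneck',-w)
while True:
    print((us[n[0]],hs[n[1]],ths[n[2]],round(C[n],2)),end=' ')
    if n==goal: break
    n=par[n]
E
python3 run.py
```

```text
seated clear 0.0 1.0
goal -1.0 -6.0 1.0
bottleneck 0.9999619999999989
(np.float64(-29.0), np.float64(-20.0), np.int64(45), np.float64(4.25)) (np.float64(-28.0), np.float64(-19.0), np.int64(45), np.float64(3.25)) (np.float64(-27.0), np.float64(-18.0), np.int64(45), np.float64(2.25)) (np.float64(-26.0), np.float64(-17.0), np.int64(45), np.float64(1.67)) (np.float64(-25.0), np.float64(-16.0), np.int64(45), np.float64(1.67)) (np.float64(-24.0), np.float64(-15.0), np.int64(45), np.float64(1.67)) (np.float64(-23.0), np.float64(-14.0), np.int64(45), np.float64(1.67)) (np.float64(-22.0), np.float64(-13.0), np.int64(45), np.float64(1.67)) (np.float64(-21.0), np.float64(-12.0), np.int64(45), np.float64(1.68)) (np.float64(-20.0), np.float64(-11.0), np.int64(45), np.float64(1.68)) (np.float64(-19.0), np.float64(-10.0), np.int64(45), np.float64(1.68)) (np.float64(-18.0), np.float64(-9.0), np.int64(45), np.float64(1.68)) (np.float64(-17.0), np.float64(-8.0), np.int64(45), np.float64(1.68)) (np.float64(-16.0), np.float64(-7.0), np.int64(45), np.float64(1.69)) (np.float64(-15.0), np.float64(-6.0), n
[... 979 characters left out ...]
float64(1.45)) (np.float64(-4.0), np.float64(-2.0), np.int64(25), np.float64(1.63)) (np.float64(-4.0), np.float64(-2.0), np.int64(20), np.float64(1.73)) (np.float64(-4.0), np.float64(-3.0), np.int64(20), np.float64(1.51)) (np.float64(-4.0), np.float64(-3.0), np.int64(15), np.float64(1.01)) (np.float64(-3.0), np.float64(-4.0), np.int64(15), np.float64(1.58)) (np.float64(-3.0), np.float64(-4.0), np.int64(10), np.float64(1.11)) (np.float64(-2.0), np.float64(-5.0), np.int64(10), np.float64(1.42)) (np.float64(-2.0), np.float64(-5.0), np.int64(5), np.float64(1.12)) (np.float64(-1.0), np.float64(-6.0), np.int64(5), np.float64(1.06)) (np.float64(-1.0), np.float64(-6.0), np.int64(0), np.float64(1.0))
```

```bash
cat > run2.py <<'E'
from plan import *
us=np.arange(-32,4,1.0);hs=np.arange(-30,12,1.0);ths=np.arange(0,71,2.5)
C=np.array([[[clear(u,h,np.radians(t)) for t in ths] for h in hs] for u in us]);np.save('C.npy',C)
goal=(31,24,0);print(us[31],hs[24])
D={goal:0};pq=[(0,goal)];par={};done=set()
while pq:
    w,n=heapq.heappop(pq)
    if n in done: continue
    done.add(n)
    if us[n[0]]<=-31 : break
    for d in [(i,j,k) for i in (-1,0,1) for j in (-1,0,1) for k in (-1,0,1) if (i,j,k)!=(0,0,0)]:
        m=tuple(np.add(n,d))
        if any(m[i]<0 or m[i]>=C.shape[i] for i in range(3)) or C[m]<=0: continue
        v=w+np.sqrt(d[0]**2+d[1]**2+.5*d[2]**2)/min(C[m],5)**3
        if v<D.get(m,1e9): D[m]=v;par[m]=n;heapq.heappush(pq,(v,m))
while True:
    print('%g %g %g  %.2f'%(us[n[0]],hs[n[1]],ths[n[2]],C[n]))
    if n==goal: break
    n=par[n]
E
python3 run2.py
```

```text
-1.0 -6.0
-31 0 70  7.13
-30 0 70  6.40
-29 0 70  5.74
-28 0 70  5.20
-27 0 70  4.81
-26 0 70  4.61
-25 0 70  4.59
-24 0 70  4.59
-23 0 70  4.59
-22 0 70  4.58
-21 0 70  4.23
-20 1 70  3.91
-19 1 70  4.25
-18 1 70  4.15
-17 2 70  3.99
-16 2 70  4.33
-15 2 70  4.06
-14 3 70  4.08
-13 3 70  4.31
-12 3 67.5  4.04
-11 3 65  3.75
-10 3 62.5  3.53
-9 3 60  3.41
-8 3 57.5  3.17
-7 3 55  2.63
-7 3 52.5  2.72
-6 3 50  2.84
-5 3 47.5  2.73
-5 3 45  2.74
-4 2 42.5  2.74
-4 2 40  2.80
-4 2 37.5  2.80
-3 1 35  3.01
-3 1 32.5  3.10
-2 0 30  3.51
-2 0 27.5  3.58
-2 0 25  3.65
-2 -1 22.5  3.71
-2 -2 20  3.13
-2 -2 17.5  3.14
-2 -3 15  2.80
-2 -3 12.5  2.42
-2 -4 10  2.09
-2 -5 7.5  1.68
-1 -5 5  1.25
-1 -6 2.5  1.07
-1 -6 0  1.00
```

Run:
```python
import numpy as np
from plan import clear
C=np.load('C.npy');us=np.arange(-32,4,1.0);hs=np.arange(-30,12,1.0);ths=np.arange(0,71,2.5)
for t in (50,55,60):
    k=int(t/2.5);print(t,[(int(us[i]),int(hs[C[i,:,k].argmax()]),round(C[i,:,k].max(),1)) for i in range(2,30,2)])
W=[(-32,-5,60),(-26,-4,60),(-20,-2,60),(-14,1,60),(-8,3,57),(-5,3,46),(-4,2,38),(-2.5,.5,30),(-2,-2,20),(-2,-4,10),(-1,-6,0)]
for a,b in zip(W,W[1:]):
    a,b=np.array(a),np.array(b);print(a,[round(clear(*(lambda q:(q[0],q[1],np.radians(q[2])))(a+(b-a)*s)),1) for s in (0,.25,.5,.75)])
```

```text
50 [(-30, -9, np.float64(8.1)), (-28, -9, np.float64(6.9)), (-26, -9, np.float64(5.6)), (-24, -9, np.float64(4.3)), (-22, -8, np.float64(3.8)), (-20, -7, np.float64(3.0)), (-18, -6, np.float64(2.3)), (-16, -5, np.float64(2.2)), (-14, -3, np.float64(2.4)), (-12, -1, np.float64(2.2)), (-10, 0, np.float64(2.2)), (-8, 2, np.float64(2.4)), (-6, 3, np.float64(2.8)), (-4, 3, np.float64(2.0))]
55 [(-30, -7, np.float64(7.6)), (-28, -7, np.float64(6.5)), (-26, -7, np.float64(5.3)), (-24, -7, np.float64(4.2)), (-22, -6, np.float64(3.8)), (-20, -5, np.float64(3.1)), (-18, -4, np.float64(2.8)), (-16, -3, np.float64(2.9)), (-14, -1, np.float64(2.6)), (-12, 0, np.float64(3.0)), (-10, 1, np.float64(2.7)), (-8, 3, np.float64(2.8)), (-6, 4, np.float64(2.9)), (-4, 3, np.float64(1.9))]
60 [(-30, -5, np.float64(7.2)), (-28, -5, np.float64(6.2)), (-26, -5, np.float64(5.2)), (-24, -4, np.float64(4.2)), (-22, -4, np.float64(4.0)), (-20, -3, np.float64(3.3)), (-18, -2, np.float64(3.2)), (-16, -1, np.float64(3.4)), (-14, 0, np.float64(3.5)), (-12, 1, np.float64(3.4)), (-10, 2, np.float64(3.2)), (-8, 3, np.flo
[... 181 characters left out ...]
.float64(3.7), np.float64(3.2), np.float64(2.7)]
[-20  -2  60] [np.float64(2.3), np.float64(2.3), np.float64(2.4), np.float64(2.5)]
[-14   1  60] [np.float64(2.6), np.float64(2.7), np.float64(2.9), np.float64(3.0)]
[-8  3 57] [np.float64(3.2), np.float64(2.8), np.float64(2.7), np.float64(3.0)]
[-5  3 46] [np.float64(2.7), np.float64(2.7), np.float64(2.7), np.float64(2.8)]
[-4  2 38] [np.float64(2.8), np.float64(2.9), np.float64(3.0), np.float64(3.2)]
[-2.5  0.5 30. ] [np.float64(3.3), np.float64(3.6), np.float64(3.5), np.float64(3.3)]
[-2 -2 20] [np.float64(3.1), np.float64(3.0), np.float64(2.8), np.float64(2.5)]
[-2 -4 10] [np.float64(2.1), np.float64(1.9), np.float64(1.6), np.float64(1.3)]
```

```bash
cat > tgt.py <<'E'
from rel import *
import sys
cfg=dict(x=.5732,y=-.2225,yaw=-106.55,mid=.150,yr=.030)
try: cfg.update(json.load(open('cfg.json')))
except Exception: pass
rel=json.load(open('rel.json'));rb=R.from_matrix(rel['r']);pb=np.array(rel['b'])
HEEL=np.array([.049,0,.062])
Rr=R.from_euler('z',cfg['yaw'],degrees=True)
def target(u,h,th):
    B=Rr*R.from_euler('y',th,degrees=True)  # front up: x axis goes down
    heel=np.array([cfg['x'],cfg['y'],cfg['mid']])+Rr.apply([u/1000,cfg['yr'],h/1000])
    T=B*rb.inv(); org=heel-B.apply(HEEL); return org-T.apply(pb),T
def now(o):
    C=R.from_matrix(rot(o['ee_rot']));B=C*rb;heel=o['tool_pos']+C.apply(pb+rb.apply(HEEL))
    q=Rr.inv().apply(heel-[cfg['x'],cfg['y'],cfg['mid']])*1000
    e=(Rr.inv()*B).as_euler('ZYX',degrees=True)
    return q,e
def show(*ws):
    o=robot.get_obs();C=R.from_matrix(rot(o['ee_rot']));q,e=now(o)
    print('t',round(o['time'],2),'heel u,y,h',q.round(1),'yaw,tilt,roll',e.round(1),'F',o['wrist_force'].round(1),'Frack',Rr.inv().apply(o['wrist_force']).round(1),'M',o['wrist_torque'].round(2),'w',round(o['width'],4))
    p=o['tool_pos']
    for w in ws:
        P,T=target(*w)
        print(w,'tcp',P.round(3),'shift',(C.inv().apply(P-p)/.025).round(2),'turn',(np.degrees((C.inv()*T).as_rotvec())/5).round(2));p,C=P,T
if __name__=='__main__': show(*[tuple(map(float,a.split(','))) for a in sys.argv[1:]])
E
python3 tgt.py=-1 2>/dev/null; python3 tgt.py -- 2>/dev/null; python3 tgt.py " -100,30,0" " -100,0,55"
```

```text
t 11.78 heel u,y,h [-362.4  -69.8   36.2] yaw,tilt,roll [-6.2  0.3 -0.8] F [ 0.8 -0.8 -1.9] Frack [ 0.5  1.  -1.9] M [ 0.27 -0.18 -0.  ] w 0.0115
(-100.0, 30.0, 0.0) tcp [ 0.646 -0.084  0.187] shift [-9.3   4.89  3.69] turn [-0.58 -0.05 -1.11]
(-100.0, 0.0, 55.0) tcp [ 0.638 -0.111  0.198] shift [-1.22  0.01 -0.02] turn [ 0.11 11.    0.22]
```

```bash
python3 -m inch '[{"grip":0,"dx":-0.45,"dy":0.25,"dz":0.17,"rx":-0.05,"ry":0,"rz":-0.1},{"grip":0,"dx":-0.9,"dy":0.45,"dz":0.34,"rx":-0.05,"ry":0,"rz":-0.1},{"grip":0,"dx":-0.9,"dy":0.45,"dz":0.34,"rx":-0.05,"ry":0,"rz":-0.1},{"grip":0,"dx":-0.9,"dy":0.45,"dz":0.34,"rx":-0.05,"ry":0,"rz":-0.1},{"grip":0,"dx":-0.9,"dy":0.45,"dz":0.34,"rx":-0.05,"ry":0,"rz":-0.1},{"grip":0,"dx":-0.9,"dy":0.45,"dz":0.34,"rx":-0.05,"ry":0,"rz":-0.1},{"grip":0,"dx":-0.9,"dy":0.45,"dz":0.34,"rx":-0.05,"ry":0,"rz":-0.1},{"grip":0,"dx":-0.9,"dy":0.45,"dz":0.34,"rx":-0.05,"ry":0,"rz":-0.1},{"grip":0,"dx":-0.9,"dy":0.45,"dz":0.34,"rx":-0.05,"ry":0,"rz":-0.1},{"grip":0,"dx":-0.9,"dy":0.45,"dz":0.34,"rx":-0.05,"ry":0,"rz":-0.1},{"grip":0,"dx":-0.5,"dy":0.25,"dz":0.2,"rx":-0.05,"ry":0,"rz":-0.1},{"grip":0,"dx":0,"dy":0,"dz":0,"rx":0,"ry":0,"rz":0}]'
python3 tgt.py " -100,30,0" " -100,10,30" " -100,0,55"
```

```text
time: 13.28
tool_pos: [0.6485, -0.0904, 0.1811]
ee_rot: [3.14, 0.361, 1.28]
wrist_force: [-1.0, 0.4, -1.9]
width: 0.0119
t 13.28 heel u,y,h [-94.4  34.2  24.7] yaw,tilt,roll [ 0.  -0.5 -1.2] F [-1.   0.4 -1.9] Frack [-0.1 -1.1 -1.9] M [ 0.31 -0.18  0.  ] w 0.0119
(-100.0, 30.0, 0.0) tcp [ 0.646 -0.084  0.187] shift [ 0.13 -0.17 -0.29] turn [-0.22  0.09  0.09]
(-100.0, 10.0, 30.0) tcp [ 0.643 -0.094  0.193] shift [-0.48  0.01 -0.08] turn [0.06 6.   0.12]
(-100.0, 0.0, 55.0) tcp [ 0.638 -0.111  0.198] shift [-0.67  0.01 -0.32] turn [0.05 5.   0.1 ]
```

```bash
python3 -m inch '[{"grip":0,"dx":0.05,"dy":-0.08,"dz":-0.15,"rx":-0.1,"ry":1,"rz":0.1},{"grip":0,"dx":0,"dy":-0.08,"dz":-0.1,"rx":-0.1,"ry":1,"rz":0},{"grip":0,"dx":-0.1,"dy":0,"dz":0,"rx":0,"ry":1,"rz":0},{"grip":0,"dx":-0.1,"dy":0,"dz":0,"rx":0,"ry":1,"rz":0},{"grip":0,"dx":-0.1,"dy":0,"dz":0,"rx":0,"ry":1,"rz":0},{"grip":0,"dx":-0.1,"dy":0,"dz":0,"rx":0,"ry":1,"rz":0},{"grip":0,"dx":-0.1,"dy":0,"dz":0,"rx":0,"ry":1,"rz":0},{"grip":0,"dx":-0.1,"dy":0,"dz":0,"rx":0,"ry":1,"rz":0},{"grip":0,"dx":-0.1,"dy":0,"dz":0,"rx":0,"ry":1,"rz":0},{"grip":0,"dx":-0.1,"dy":0,"dz":0,"rx":0,"ry":1,"rz":0},{"grip":0,"dx":-0.1,"dy":0,"dz":0,"rx":0,"ry":1,"rz":0},{"grip":0,"dx":0,"dy":0,"dz":0,"rx":0,"ry":0,"rz":0}]'
python3 tgt.py " -60,-5,58"
python3 -c "
from go import *
print(robot.get_obs()['joint_positions'].round(2))
p=snap('wrist','w8.png');s=snap('scene','s8.png');t=snap('top','t8.png')
f=s['frame'][120:340,60:360];cv2.imwrite('pics/s8c.png',cv2.cvtColor(cv2.resize(f,None,fx=2.6,fy=2.6,interpolation=cv2.INTER_CUBIC),cv2.COLOR_RGB2BGR))
f=t['frame'][100:320,360:600];cv2.imwrite('pics/t8c.png',cv2.cvtColor(cv2.resize(f,None,fx=2.6,fy=2.6,interpolation=cv2.INTER_CUBIC),cv2.COLOR_RGB2BGR))"
```

```text
time: 14.78
tool_pos: [0.6365, -0.0954, 0.1799]
ee_rot: [3.126, -0.622, 1.303]
wrist_force: [-0.1, -0.0, -1.9]
width: 0.012
t 14.78 heel u,y,h [-115.4   25.2  -18.3] yaw,tilt,roll [ 2.  55.9  0.2] F [-0.1 -0.  -1.9] Frack [ 0.1 -0.1 -1.9] M [-0.59  0.09 -0.04] w 0.012
(-60.0, -5.0, 58.0) tcp [ 0.626 -0.152  0.194] shift [-1.53  0.21 -1.79] turn [-0.19  0.42  0.31]
[-0.57  0.33  1.24  0.6   1.73 -0.25]
```

View pics/w8.png

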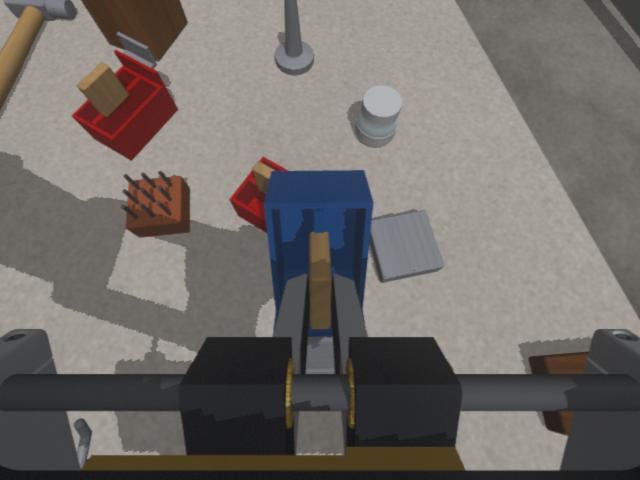

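View pics/s8c.png

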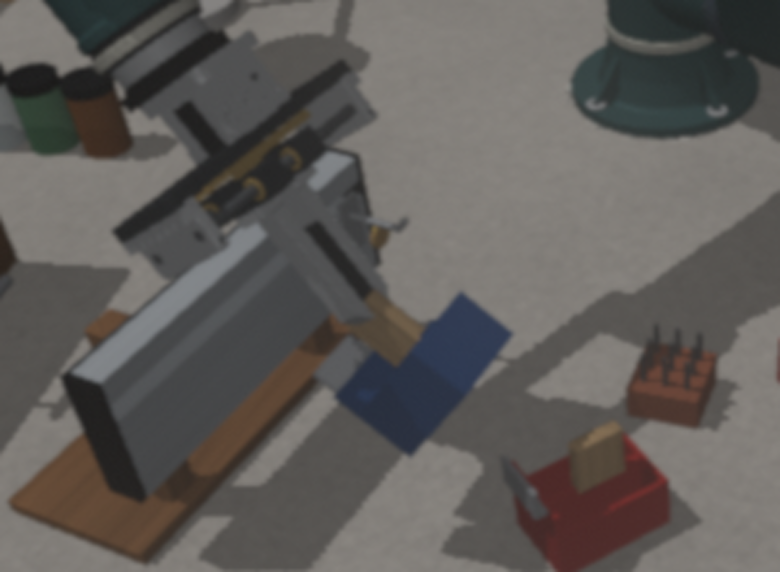

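View pics/t8c.png

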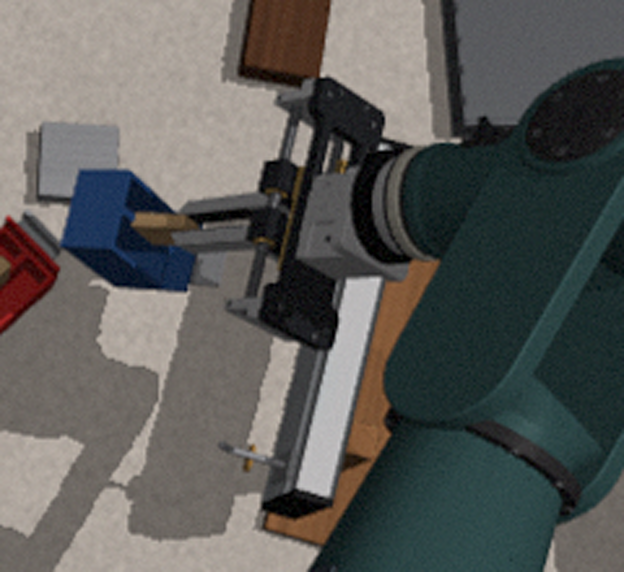

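```bash
python3 -c "
import cv2
f=cv2.imread('pics/w8.png')[150:390,230:400];cv2.imwrite('pics/w8c.png',cv2.resize(f,None,fx=2.5,fy=2.5,interpolation=cv2.INTER_CUBIC))"
```

```text
(no output)
```

View pics/w8c.png

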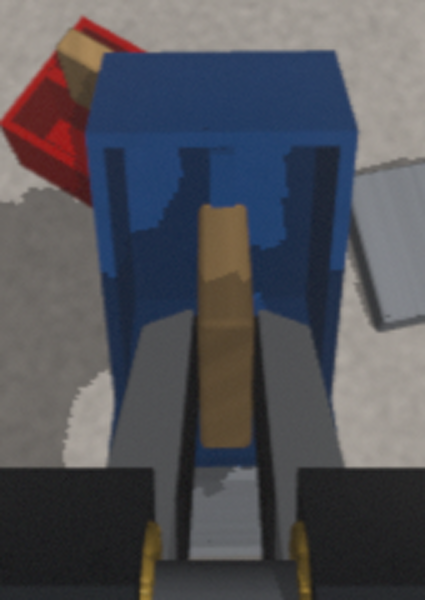

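```bash
python3 -m inch '[{"grip":0,"dx":-0.4,"dy":0.05,"dz":-0.45,"rx":-0.1,"ry":0.2,"rz":0.2},{"grip":0,"dx":-0.5,"dy":0.05,"dz":-0.6,"rx":-0.1,"ry":0.2,"rz":0.1},{"grip":0,"dx":-0.5,"dy":0.05,"dz":-0.6,"rx":0,"ry":0,"rz":0},{"grip":0,"dx":-0.3,"dy":0.05,"dz":-0.3,"rx":0,"ry":0,"rz":0},{"grip":0,"dx":0,"dy":0,"dz":0,"rx":0,"ry":0,"rz":0}]'
python3 tgt.py " -45,-5,58"
cat > look.py <<'E'
import sys
from rel import *
from tgt import *
n=sys.argv[1]
o=robot.get_obs();C=R.from_matrix(rot(o['ee_rot']))
s=snap('scene');t=snap('top')
def draw(p,crop,f,fn):
    x0,y0,x1,y1=crop
    im=cv2.cvtColor(cv2.resize(p['frame'][y0:y1,x0:x1],None,fx=f,fy=f,interpolation=cv2.INTER_CUBIC),cv2.COLOR_RGB2BGR)
    raw=im.copy()
    T=lambda X:tuple(int(round(v)) for v in ((proj(p,X)-[x0,y0]+.5)*f))
    bp=lambda l:o['tool_pos']+C.apply(pb+rb.apply(np.array(l)/1000))
    for c in [[(59,-22,87),(59,22,87),(59,22,62),(59,-22,62),(59,-22,87)],[(49,-32,0),(49,32,0),(49,32,66)],[(-45,32,0),(-45,32,45),(49,32,45)],[(-45,32,0),(49,32,0)]]:
        for a,b in zip(c,c[1:]): cv2.line(im,T(bp(a)),T(bp(b)),(0,255,0),1)
    rp=lambda l:np.array([cfg['x'],cfg['y'],cfg['mid']])+Rr.apply(np.array(l)/1000)
    for c in [[(0,-146,28),(0,146,28),(0,146,-80),(0,-146,-80),(0,-146,28)],[(29,-146,28),(29,146,28)],[(0,-140,7.5),(0,140,7.5)],[(0,-140,-7.5),(0,140,-7.5)]]:
        for a,b in zip(c,c[1:]): cv2.line(im,T(rp(a)),T(rp(b)),(0,0,255),1)
    cv2.imwrite('pics/%s_%s.png'%(fn,n),im);cv2.imwrite('pics/%s_%s_raw.png'%(fn,n),raw)
draw(s,(70,180,270,330),4,'S');draw(t,(390,130,540,310),3.3,'T')
E
python3 look.py a
```

```text
time: 15.55
tool_pos: [0.624, -0.1601, 0.1998]
ee_rot: [3.115, -0.656, 1.281]
wrist_force: [0.2, 0.3, -0.9]
width: 0.0115
t 15.55 heel u,y,h [-51.4  31.3   0.8] yaw,tilt,roll [ 1.2 57.8  1.2] F [ 0.2  0.3 -0.9] Frack [-0.3  0.1 -0.9] M [-0.53  0.14  0.02] w 0.0115
(-45.0, -5.0, 58.0) tcp [ 0.621 -0.166  0.194] shift [-0.35 -0.03  0.02] turn [0.09 0.04 0.1 ]
```

View pics/S_a.png

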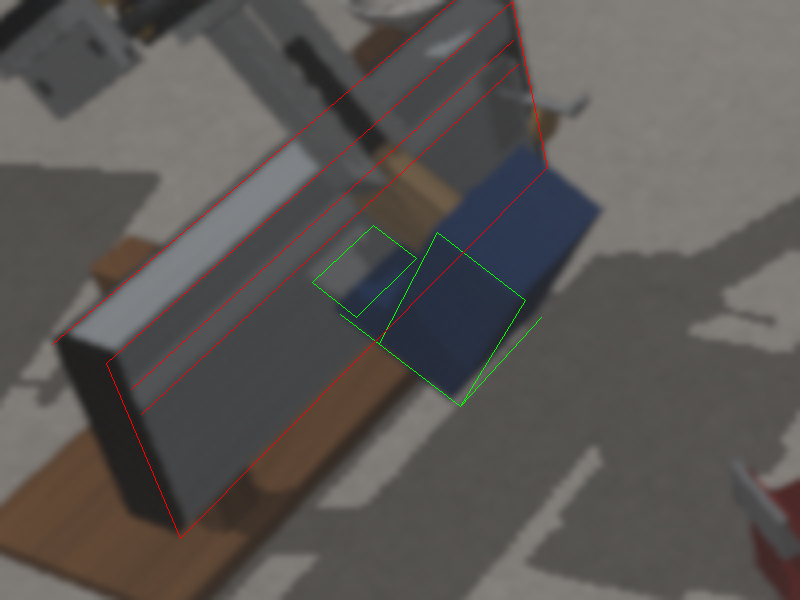

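View pics/T_a.png

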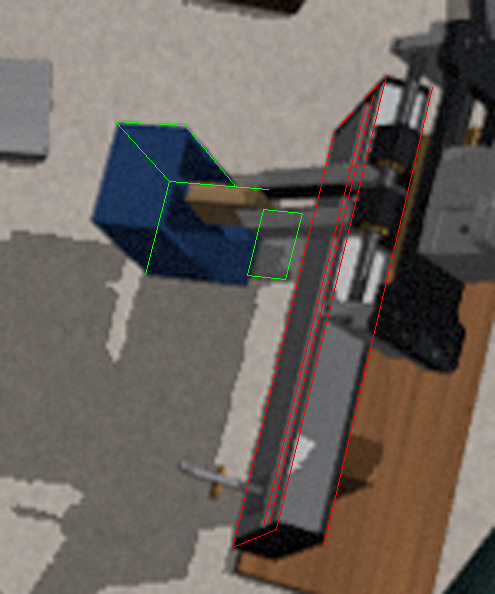

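View pics/S_a_raw.png

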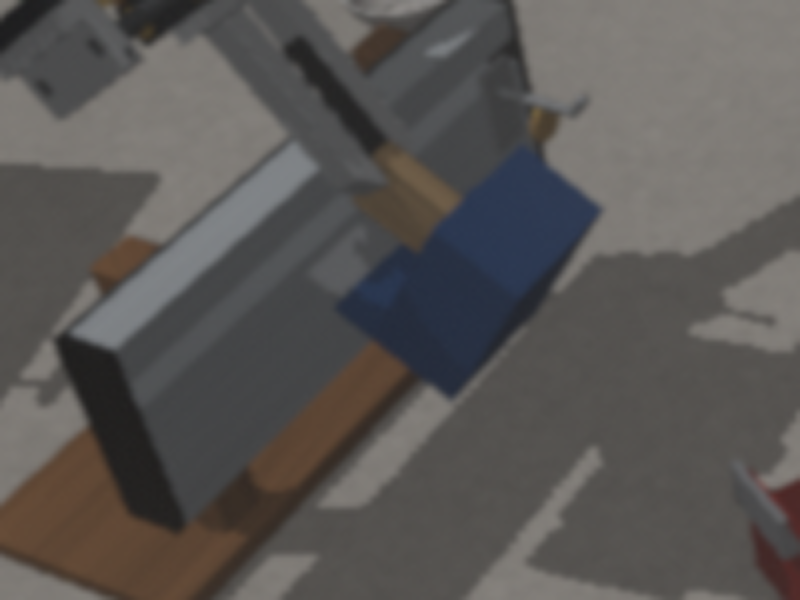

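View pics/T_a_raw.png

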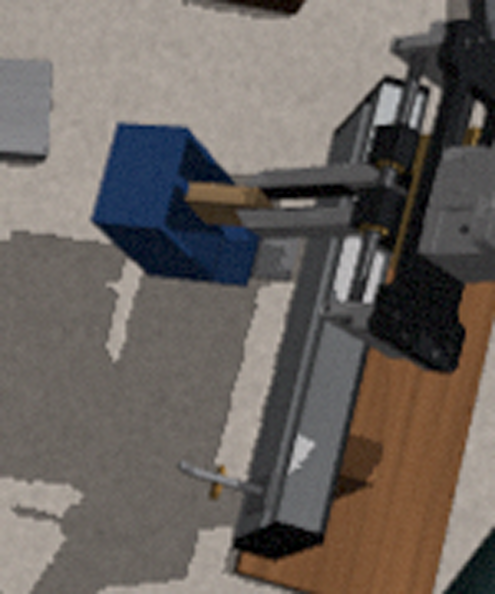

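```bash
cp rel.json rel_fit.json
python3 - <<'E'
from rel import *
Cg=R.from_euler('xyz',[3.128,.344,1.167]);tg=np.array([.6334,.1945,.0658])
pb=Cg.inv().apply(np.array([.6306,.1903,0])-tg);rb=Cg.inv()*R.from_euler('z',-112.9,degrees=True)
json.dump(dict(b=pb.tolist(),r=rb.as_matrix().tolist()),open('rel.json','w'));print(pb)
E
python3 tgt.py " -45,-5,58"; python3 look.py b
```

```text
[ 0.01751976 -0.00178921  0.06360013]
t 15.65 heel u,y,h [-49.6  30.1   2.3] yaw,tilt,roll [ 0.9 57.3  1.4] F [ 0.7  1.6 -1.7] Frack [-1.7  0.2 -1.7] M [-0.56  0.15  0.  ] w 0.0115
(-45.0, -5.0, 58.0) tcp [ 0.623 -0.164  0.193] shift [-0.33  0.01  0.1 ] turn [0.16 0.14 0.05]
```

View pics/S_b.png

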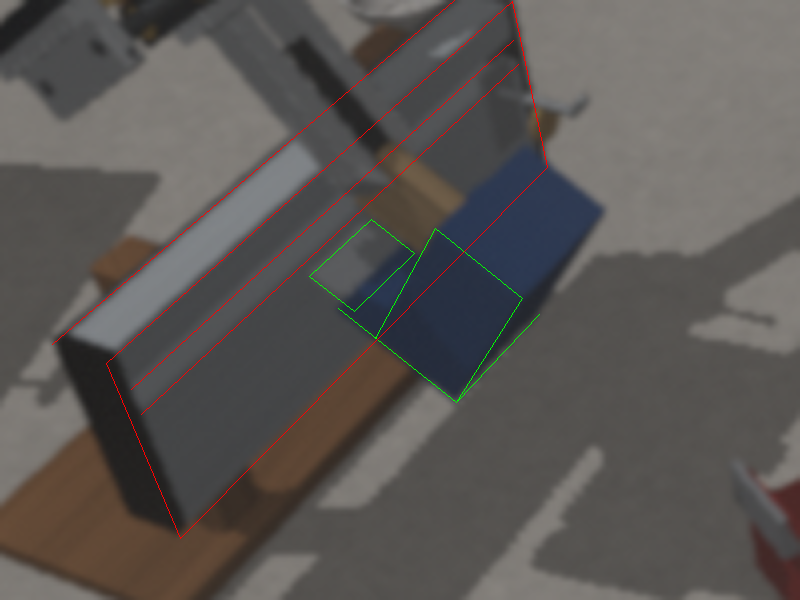

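View pics/T_b.png

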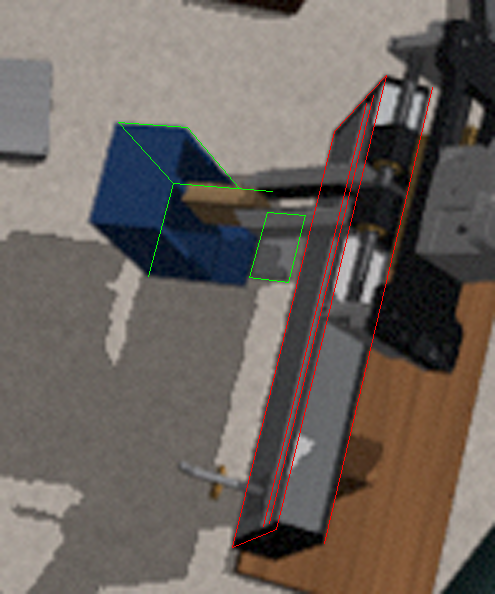

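Run:
```python
from tgt import *
s=snap('scene');f=s['frame'].astype(float).mean(2)
rp=lambda l:np.array([cfg['x'],cfg['y'],cfg['mid']])+Rr.apply(np.array(l)/1000)
for c in (112,118,124,130,136):
    # predicted rows of lines at col c
    out=[]
    for h in (28,7.5,-7.5,-80):
        a=proj(s,rp((0,-140,h)));b=proj(s,rp((0,140,h)));t=(c-a[0])/(b[0]-a[0]);out.append(round((a+(b-a)*t)[1],1))
    print(c,out,[int(v) for v in f[int(out[0])-8:int(out[0])+32,c]],int(out[0])-8)
```

```text
112 [np.float64(255.9), np.float64(267.8), np.float64(276.4), np.float64(316.4)] [131, 129, 129, 129, 129, 128, 125, 113, 94, 77, 70, 69, 69, 70, 69, 70, 69, 69, 71, 73, 78, 81, 82, 83, 83, 83, 82, 80, 76, 72, 70, 69, 69, 68, 69, 69, 69, 69, 69, 69] 247
118 [np.float64(250.5), np.float64(262.3), np.float64(270.8), np.float64(310.3)] [131, 130, 129, 129, 128, 128, 122, 109, 90, 76, 70, 69, 70, 70, 70, 69, 69, 70, 72, 75, 79, 82, 83, 83, 83, 82, 81, 78, 73, 70, 69, 69, 68, 69, 70, 69, 69, 69, 68, 69] 242
124 [np.float64(245.2), np.float64(256.8), np.float64(265.2), np.float64(304.3)] [131, 130, 130, 129, 129, 128, 122, 107, 87, 73, 70, 70, 70, 70, 70, 69, 70, 70, 74, 79, 83, 84, 83, 84, 83, 82, 80, 77, 73, 70, 69, 69, 69, 69, 70, 69, 68, 69, 69, 69] 237
130 [np.float64(239.8), np.float64(251.3), np.float64(259.6), np.float64(298.2)] [131, 131, 130, 130, 130, 129, 127, 118, 97, 78, 70, 70, 70, 70, 71, 70, 70, 70, 72, 76, 81, 83, 84, 84, 83, 83, 82, 78, 73, 70, 69, 69, 69, 69, 69, 69, 69, 69, 68, 69] 231
136 [np.float64(234.5), np.float64(245.8), np.float64(254.0), np.float64(292.1)] [131, 131, 130, 130, 130, 129, 123, 109, 90, 77, 71, 71, 71, 71, 71, 70, 70, 71, 74, 79, 83, 84, 85, 84, 84, 83, 81, 77, 73, 71, 70, 70, 70, 69, 68, 69, 69, 68, 69, 69] 226
```

```bash
echo '{"mid":0.148}' > cfg.json; python3 tgt.py " -34,-5,60"
```

```text
t 15.8 heel u,y,h [-50.5  29.8   4.1] yaw,tilt,roll [ 0.9 57.3  1.4] F [ 0.7 -1.  -2. ] Frack [ 0.8  1.  -2. ] M [-0.53  0.07 -0.01] w 0.0116
(-34.0, -5.0, 60.0) tcp [ 0.619 -0.176  0.192] shift [-0.79  0.03 -0.2 ] turn [0.15 0.54 0.06]
```

```bash
python3 -m inch '[{"grip":0,"dx":-0.4,"dy":0,"dz":-0.1,"rx":0.1,"ry":0.3,"rz":0},{"grip":0,"dx":-0.4,"dy":0,"dz":-0.1,"rx":0.1,"ry":0.3,"rz":0},{"grip":0,"dx":0,"dy":0,"dz":0,"rx":0,"ry":0,"rz":0}]'
python3 tgt.py " -26,-5,60" " -20,-3,60"; python3 look.py c
```

```text
time: 16.18
tool_pos: [0.6181, -0.1762, 0.1896]
ee_rot: [3.136, -0.712, 1.284]
wrist_force: [0.1, 0.5, -1.6]
width: 0.0117
t 16.18 heel u,y,h [-33.9  29.   -7.3] yaw,tilt,roll [ 0.3 60.5 -0.3] F [ 0.1  0.5 -1.6] Frack [-0.6 -0.1 -1.6] M [-0.59  0.15  0.03] w 0.0117
(-26.0, -5.0, 60.0) tcp [ 0.617 -0.184  0.192] shift [-0.17  0.05 -0.26] turn [-0.09 -0.1   0.06]
(-20.0, -3.0, 60.0) tcp [ 0.615 -0.189  0.194] shift [-0.13  0.   -0.22] turn [0. 0. 0.]
```

View pics/S_c.png

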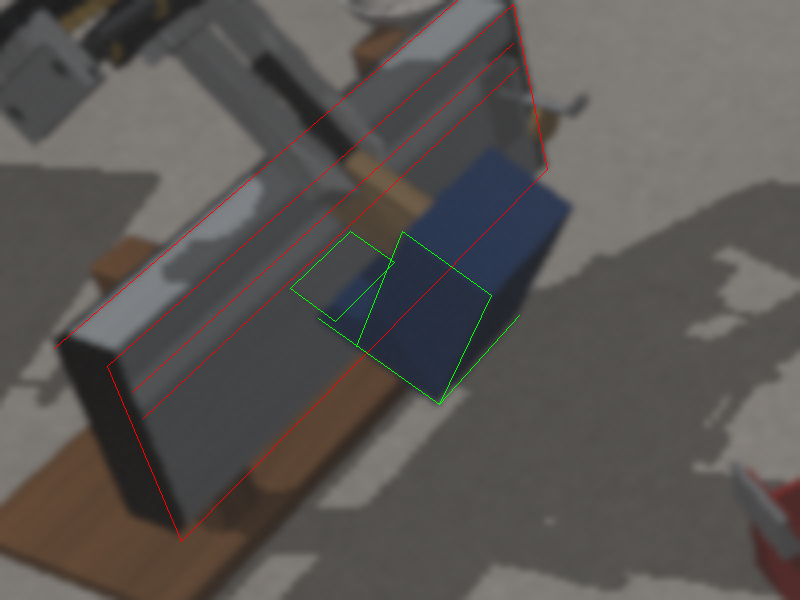

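View pics/S_c_raw.png

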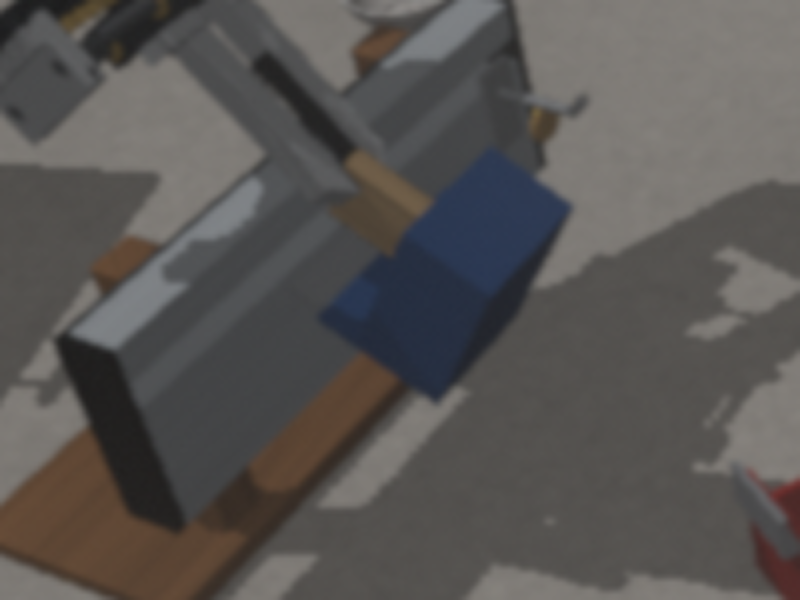

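View pics/T_c.png

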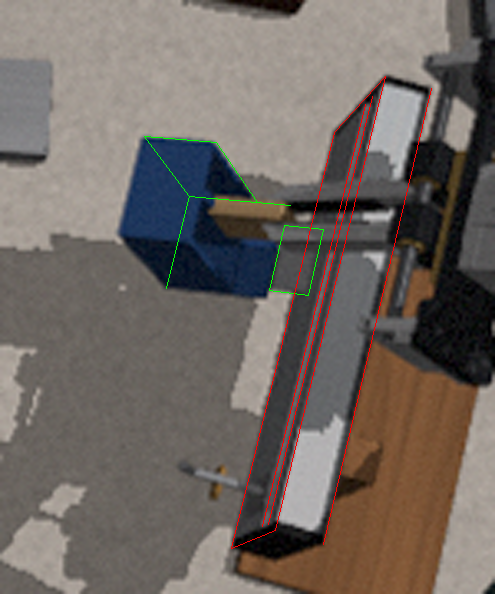

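```bash
python3 -m inch '[{"grip":0,"dx":-0.1,"dy":0.03,"dz":-0.16,"rx":-0.05,"ry":-0.1,"rz":0},{"grip":0,"dx":-0.1,"dy":0,"dz":-0.16,"rx":0,"ry":0,"rz":0},{"grip":0,"dx":-0.1,"dy":0,"dz":-0.1,"rx":0,"ry":0,"rz":0},{"grip":0,"dx":0,"dy":0,"dz":0,"rx":0,"ry":0,"rz":0}]'
python3 tgt.py " -20,-3,60" " -14,0,60"
```

```text
time: 16.77
tool_pos: [0.6158, -0.188, 0.1957]
ee_rot: [3.125, -0.701, 1.289]
wrist_force: [-1.0, -0.5, -2.2]
width: 0.0116
t 16.77 heel u,y,h [-21.4  30.6  -0.9] yaw,tilt,roll [ 1.  59.9  0.6] F [-1.  -0.5 -2.2] Frack [ 0.8 -0.8 -2.2] M [-0.62  0.07  0.05] w 0.0116
(-20.0, -3.0, 60.0) tcp [ 0.615 -0.189  0.194] shift [-0.1  -0.    0.02] turn [-0.01  0.02  0.11]
(-14.0, 0.0, 60.0) tcp [ 0.614 -0.195  0.197] shift [-0.11  0.   -0.25] turn [0. 0. 0.]
```

```bash
python3 -m inch '[{"grip":0,"dx":-0.12,"dy":0,"dz":0,"rx":0,"ry":0,"rz":0.1},{"grip":0,"dx":0,"dy":0,"dz":0,"rx":0,"ry":0,"rz":0}]'
python3 tgt.py " -17,-1.5,60" " -14,0,60"; python3 look.py d
```

```text
time: 17.02
tool_pos: [0.6153, -0.1902, 0.194]
ee_rot: [3.132, -0.702, 1.278]
wrist_force: [0.7, 0.1, -2.0]
width: 0.0116
t 17.02 heel u,y,h [-19.2  30.3  -2.6] yaw,tilt,roll [ 0.1 59.9  0. ] F [ 0.7  0.1 -2. ] Frack [-0.3  0.6 -2. ] M [-0.52  0.1  -0.04] w 0.0116
(-17.0, -1.5, 60.0) tcp [ 0.614 -0.192  0.195] shift [-0.04 -0.01 -0.09] turn [-0.    0.02  0.01]
(-14.0, 0.0, 60.0) tcp [ 0.614 -0.195  0.197] shift [-0.05  0.   -0.12] turn [0. 0. 0.]
```

View pics/S_d_raw.png

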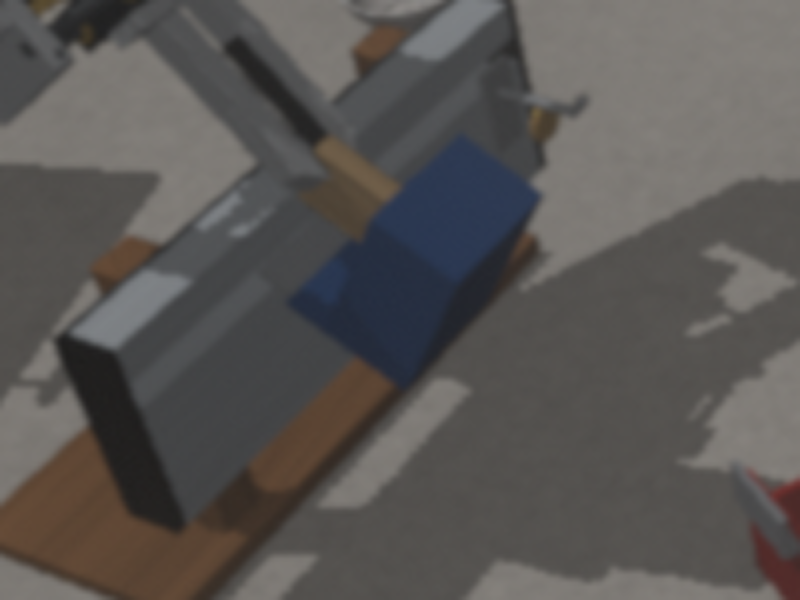

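```bash
python3 -m inch '[{"grip":0,"dx":-0.06,"dy":0,"dz":-0.09,"rx":0,"ry":0,"rz":0},{"grip":0,"dx":-0.06,"dy":0,"dz":-0.09,"rx":0,"ry":0,"rz":0},{"grip":0,"dx":0,"dy":0,"dz":0,"rx":0,"ry":0,"rz":0}]'
python3 tgt.py " -14,0,60" " -10,2,58" " -7,3,55"
```

```text
time: 17.5
tool_pos: [0.6139, -0.1939, 0.1963]
ee_rot: [3.132, -0.704, 1.28]
wrist_force: [0.4, 1.4, -0.2]
width: 0.0118
t 17.5 heel u,y,h [-15.3  30.   -0.4] yaw,tilt,roll [ 0.2 60.1  0.1] F [ 0.4  1.4 -0.2] Frack [-1.5  0.  -0.2] M [-0.23 -0.01 -0.05] w 0.0118
(-14.0, 0.0, 60.0) tcp [ 0.614 -0.195  0.197] shift [-0.03  0.   -0.04] turn [-0.02 -0.01  0.03]
(-10.0, 2.0, 58.0) tcp [ 0.613 -0.197  0.198] shift [-0.04  0.   -0.09] turn [-0.  -0.4 -0. ]
(-7.0, 3.0, 55.0) tcp [ 0.613 -0.198  0.197] shift [-0.03  0.   -0.  ] turn [-0.   -0.6  -0.01]
```

```bash
python3 -m inch '[{"grip":0,"dx":0.05,"dy":0,"dz":-0.06,"rx":0,"ry":0,"rz":0},{"grip":0,"dx":0,"dy":0,"dz":0,"rx":0,"ry":0,"rz":0}]'
python3 tgt.py " -14,1,60" " -10,3,58" " -7,4,55"
python3 - <<'E'
from plan import *
for h in (-1,0,1,2,3): print(h,[round(clear(u,h,np.radians(60)),1) for u in (-18,-16,-15,-14,-12)])
E
```

```text
time: 17.75
tool_pos: [0.6136, -0.1949, 0.1976]
ee_rot: [3.133, -0.702, 1.279]
wrist_force: [-0.1, 0.3, -2.0]
width: 0.0114
t 17.75 heel u,y,h [-14.2  30.    1. ] yaw,tilt,roll [ 0.1 59.9 -0. ] F [-0.1  0.3 -2. ] Frack [-0.3 -0.2 -2. ] M [-0.54  0.09 -0.04] w 0.0114
(-14.0, 1.0, 60.0) tcp [ 0.614 -0.195  0.198] shift [-0.01  0.   -0.01] turn [-0.01  0.01  0.02]
(-10.0, 3.0, 58.0) tcp [ 0.613 -0.197  0.199] shift [-0.04  0.   -0.09] turn [-0.  -0.4 -0. ]
(-7.0, 4.0, 55.0) tcp [ 0.613 -0.198  0.198] shift [-0.03  0.   -0.  ] turn [-0.   -0.6  -0.01]
-1 [np.float64(2.4), np.float64(3.4), np.float64(3.1), np.float64(2.6), np.float64(1.6)]
0 [np.float64(1.5), np.float64(2.5), np.float64(3.0), np.float64(3.5), np.float64(2.5)]
1 [np.float64(0.6), np.float64(1.6), np.float64(2.2), np.float64(2.6), np.float64(3.4)]
2 [np.float64(0.0), np.float64(0.8), np.float64(1.3), np.float64(1.8), np.float64(2.8)]
3 [np.float64(0.0), np.float64(0.0), np.float64(0.4), np.float64(0.9), np.float64(1.9)]
```

```bash
echo '{"mid":0.151}' > cfg.json; python3 tgt.py " -14,0,60" " -10,2,58" " -7,3,55" " -5,3,47"
```

```text
t 17.75 heel u,y,h [-14.2  30.   -2. ] yaw,tilt,roll [ 0.1 59.9 -0. ] F [-0.1  0.3 -2. ] Frack [-0.3 -0.2 -2. ] M [-0.54  0.09 -0.04] w 0.0114
(-14.0, 0.0, 60.0) tcp [ 0.614 -0.195  0.2  ] shift [ 0.04  0.   -0.07] turn [-0.01  0.01  0.02]
(-10.0, 2.0, 58.0) tcp [ 0.613 -0.197  0.201] shift [-0.04  0.   -0.09] turn [-0.  -0.4 -0. ]
(-7.0, 3.0, 55.0) tcp [ 0.613 -0.198  0.2  ] shift [-0.03  0.   -0.  ] turn [-0.   -0.6  -0.01]
(-5.0, 3.0, 47.0) tcp [ 0.614 -0.194  0.196] shift [ 0.04 -0.    0.24] turn [-0.01 -1.6  -0.02]
```

```bash
python3 -m inch '[{"grip":0,"dx":0.04,"dy":0,"dz":-0.08,"rx":0,"ry":0,"rz":0},{"grip":0,"dx":-0.04,"dy":0,"dz":-0.08,"rx":0,"ry":-0.3,"rz":0},{"grip":0,"dx":0,"dy":0,"dz":0,"rx":0,"ry":0,"rz":0}]'
python3 tgt.py " -10,2,58" " -7,3,55" " -5,3,47"
```

```text
time: 18.12
tool_pos: [0.6126, -0.1982, 0.2007]
ee_rot: [3.133, -0.673, 1.278]
wrist_force: [0.4, 0.0, -1.5]
width: 0.0115
t 18.12 heel u,y,h [-9.4 29.9  1.8] yaw,tilt,roll [ 0.  58.3 -0.1] F [ 0.4  0.  -1.5] Frack [-0.2  0.4 -1.5] M [-0.6   0.15 -0.  ] w 0.0115
(-10.0, 2.0, 58.0) tcp [ 0.613 -0.197  0.201] shift [0.03 0.   0.02] turn [-0.01 -0.06  0.  ]
(-7.0, 3.0, 55.0) tcp [ 0.613 -0.198  0.2  ] shift [-0.03  0.   -0.  ] turn [-0.   -0.6  -0.01]
(-5.0, 3.0, 47.0) tcp [ 0.614 -0.194  0.196] shift [ 0.04 -0.    0.24] turn [-0.01 -1.6  -0.02]
```

Free of contact, with the heel at u=-9.4. Next I move in and start lowering the tilt.

```bash
python3 -m inch '[{"grip":0,"dx":0,"dy":0,"dz":0.02,"rx":0,"ry":-0.5,"rz":0},{"grip":0,"dx":0,"dy":0,"dz":0,"rx":0,"ry":0,"rz":0}]'
python3 tgt.py " -7,3,55" " -5,3,47" " -4,2,39"
```

```text
time: 18.38
tool_pos: [0.6129, -0.1977, 0.2007]
ee_rot: [3.133, -0.629, 1.278]
wrist_force: [-1.0, 0.1, -1.5]
width: 0.0117
t 18.38 heel u,y,h [-7.8 30.   3. ] yaw,tilt,roll [ 0.  55.7 -0. ] F [-1.   0.1 -1.5] Frack [ 0.2 -1.  -1.5] M [-0.48  0.11  0.02] w 0.0117
(-7.0, 3.0, 55.0) tcp [ 0.613 -0.198  0.2  ] shift [-0.01 -0.    0.01] turn [-0.01 -0.15  0.  ]
(-5.0, 3.0, 47.0) tcp [ 0.614 -0.194  0.196] shift [ 0.04 -0.    0.24] turn [-0.01 -1.6  -0.02]
(-4.0, 2.0, 39.0) tcp [ 0.615 -0.19   0.19 ] shift [ 0.05 -0.    0.3 ] turn [-0.01 -1.6  -0.02]
```

```bash
python3 -m inch '[{"grip":0,"dx":0,"dy":0,"dz":0.12,"rx":0,"ry":-0.8,"rz":0},{"grip":0,"dx":0.02,"dy":0,"dz":0.13,"rx":0,"ry":-0.8,"rz":0},{"grip":0,"dx":0,"dy":0,"dz":0,"rx":0,"ry":0,"rz":0}]'
python3 tgt.py " -5,3,47" " -4,2,39" " -2.5,0.5,30"
```

```text
time: 18.75
tool_pos: [0.6141, -0.1936, 0.1958]
ee_rot: [3.134, -0.489, 1.276]
wrist_force: [-0.1, -0.1, -2.0]
width: 0.0116
t 18.75 heel u,y,h [-5.9 29.9  2.3] yaw,tilt,roll [-0.1 47.8 -0.2] F [-0.1 -0.1 -2. ] Frack [ 0.1 -0.  -2. ] M [-0.44  0.07  0.01] w 0.0116
(-5.0, 3.0, 47.0) tcp [ 0.614 -0.194  0.196] shift [-0.01  0.   -0.02] turn [-0.02 -0.15 -0.01]
(-4.0, 2.0, 39.0) tcp [ 0.615 -0.19   0.19 ] shift [ 0.05 -0.    0.3 ] turn [-0.01 -1.6  -0.02]
(-2.5, 0.5, 30.0) tcp [ 0.616 -0.186  0.182] shift [ 0.04 -0.    0.36] turn [-0.01 -1.8  -0.02]
```

```bash
python3 -m inch '[{"grip":0,"dx":0.02,"dy":0,"dz":0.14,"rx":0,"ry":-0.9,"rz":0},{"grip":0,"dx":0.02,"dy":0,"dz":0.14,"rx":0,"ry":-0.85,"rz":0},{"grip":0,"dx":0,"dy":0,"dz":0,"rx":0,"ry":0,"rz":0}]'
python3 tgt.py " -4,2,39" " -2.5,0.5,30" " -2,-2,20"
```

```text
time: 19.12
tool_pos: [0.6146, -0.1906, 0.1885]
ee_rot: [3.137, -0.339, 1.272]
wrist_force: [-0.1, 0.8, -1.1]
width: 0.0116
t 19.12 heel u,y,h [-3.  29.3  0.5] yaw,tilt,roll [-0.5 39.1 -0.4] F [-0.1  0.8 -1.1] Frack [-0.8 -0.3 -1.1] M [-0.35  0.03  0.04] w 0.0116
(-4.0, 2.0, 39.0) tcp [ 0.615 -0.19   0.19 ] shift [ 0.06  0.01 -0.04] turn [-0.05 -0.02 -0.06]
(-2.5, 0.5, 30.0) tcp [ 0.616 -0.186  0.182] shift [ 0.04 -0.    0.36] turn [-0.01 -1.8  -0.02]
(-2.0, -2.0, 20.0) tcp [ 0.618 -0.182  0.171] shift [ 0.08 -0.01  0.45] turn [-0.01 -2.   -0.02]
```

```bash
python3 -m inch '[{"grip":0,"dx":0.07,"dy":0,"dz":-0.03,"rx":-0.05,"ry":0,"rz":-0.05},{"grip":0,"dx":0.04,"dy":0,"dz":0.14,"rx":0,"ry":-0.9,"rz":0},{"grip":0,"dx":0.04,"dy":0,"dz":0.15,"rx":0,"ry":-0.9,"rz":0},{"grip":0,"dx":0,"dy":0,"dz":0,"rx":0,"ry":0,"rz":0}]'
python3 tgt.py " -2.5,0.5,30" " -2,-2,20" " -2,-4,10"; python3 look.py e
```

```text
time: 19.62
tool_pos: [0.6144, -0.1885, 0.1802]
ee_rot: [3.137, -0.184, 1.268]
wrist_force: [0.3, 0.4, -1.9]
width: 0.0116
t 19.62 heel u,y,h [ 0.4 28.3 -1.3] yaw,tilt,roll [-0.7 30.3 -0.5] F [ 0.3  0.4 -1.9] Frack [-0.4  0.2 -1.9] M [-0.21  0.    0.04] w 0.0116
(-2.5, 0.5, 30.0) tcp [ 0.616 -0.186  0.182] shift [ 0.13  0.04 -0.04] turn [-0.06 -0.05 -0.11]
(-2.0, -2.0, 20.0) tcp [ 0.618 -0.182  0.171] shift [ 0.08 -0.01  0.45] turn [-0.01 -2.   -0.02]
(-2.0, -4.0, 10.0) tcp [ 0.618 -0.179  0.16 ] shift [ 0.12 -0.01  0.44] turn [-0.01 -2.   -0.02]
```

View pics/S_e.png

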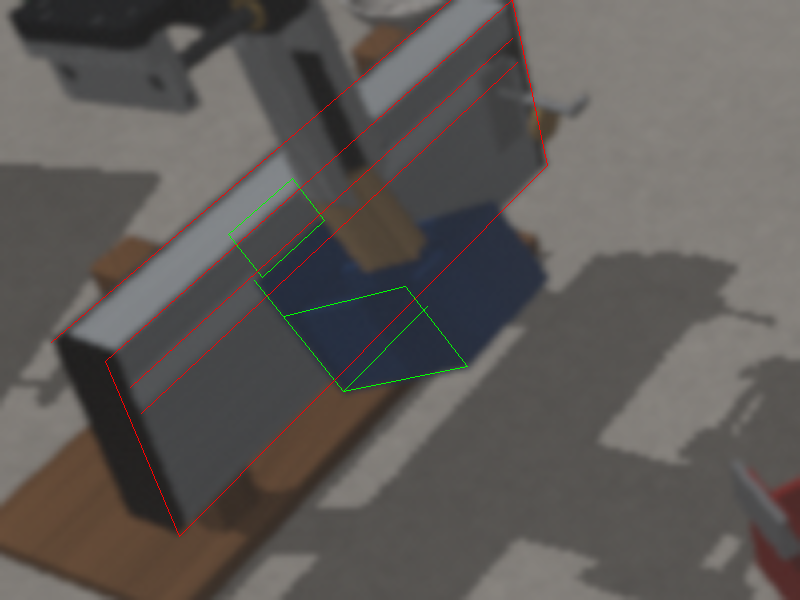

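```bash
python3 -m inch '[{"grip":0,"dx":0.12,"dy":0.03,"dz":-0.02,"rx":-0.05,"ry":0,"rz":-0.1},{"grip":0,"dx":0.05,"dy":0,"dz":0.18,"rx":0,"ry":-0.9,"rz":0},{"grip":0,"dx":0.06,"dy":0,"dz":0.2,"rx":0,"ry":-1,"rz":0},{"grip":0,"dx":0,"dy":0,"dz":0,"rx":0,"ry":0,"rz":0}]'
python3 tgt.py " -2,-2,20" " -2,-4,10"
```

```text
time: 20.23
tool_pos: [0.6166, -0.1852, 0.1723]
ee_rot: [3.132, -0.021, 1.27]
wrist_force: [0.5, 0.4, -2.6]
width: 0.0118
t 20.23 heel u,y,h [ 0.9 29.5 -1.5] yaw,tilt,roll [-0.5 20.9 -0.1] F [ 0.5  0.4 -2.6] Frack [-0.5  0.4 -2.6] M [-0.08 -0.04  0.02] w 0.0118
(-2.0, -2.0, 20.0) tcp [ 0.618 -0.182  0.171] shift [ 0.13 -0.    0.05] turn [-0.03 -0.19 -0.1 ]
(-2.0, -4.0, 10.0) tcp [ 0.618 -0.179  0.16 ] shift [ 0.12 -0.01  0.44] turn [-0.01 -2.   -0.02]
```

```bash
python3 -m inch '[{"grip":0,"dx":0.1,"dy":0,"dz":0.05,"rx":0,"ry":-0.2,"rz":-0.1},{"grip":0,"dx":0.07,"dy":0,"dz":0.2,"rx":0,"ry":-0.9,"rz":0},{"grip":0,"dx":0.07,"dy":0,"dz":0.2,"rx":0,"ry":-0.9,"rz":0},{"grip":0,"dx":0,"dy":0,"dz":0,"rx":0,"ry":0,"rz":0}]'
python3 tgt.py " -2,-4,10" " -1,-5,5" " -1,-6,0"
```

```text
time: 20.72
tool_pos: [0.6182, -0.1817, 0.1613]
ee_rot: [3.131, 0.152, 1.273]
wrist_force: [-0.3, -0.9, -2.1]
width: 0.0117
t 20.73 heel u,y,h [ 0.3 30.3 -3.7] yaw,tilt,roll [-0.3 11.  -0.1] F [-0.3 -0.9 -2.1] Frack [ 0.9 -0.1 -2.1] M [ 0.1  -0.14  0.02] w 0.0117
(-2.0, -4.0, 10.0) tcp [ 0.618 -0.179  0.16 ] shift [ 0.11 -0.03  0.03] turn [-0.03 -0.2  -0.06]
(-1.0, -5.0, 5.0) tcp [ 0.618 -0.179  0.154] shift [ 0.04 -0.    0.22] turn [-0.   -1.   -0.01]
(-1.0, -6.0, 0.0) tcp [ 0.619 -0.179  0.149] shift [ 0.08 -0.    0.21] turn [-0.   -1.   -0.01]
```

```bash
python3 -m inch '[{"grip":0,"dx":0.06,"dy":0,"dz":0.03,"rx":0,"ry":-0.2,"rz":-0.05},{"grip":0,"dx":0.08,"dy":0,"dz":0.2,"rx":0,"ry":-0.9,"rz":0},{"grip":0,"dx":0,"dy":0,"dz":0,"rx":0,"ry":0,"rz":0}]'
python3 tgt.py " -1,-5,5" " -1,-6,0"
```

```text
time: 21.1
tool_pos: [0.6189, -0.1809, 0.1558]
ee_rot: [3.131, 0.246, 1.273]
wrist_force: [-0.1, -0.6, -0.9]
width: 0.0117
t 21.1 heel u,y,h [ 0.4 30.8 -4.3] yaw,tilt,roll [-0.3  5.6 -0.1] F [-0.1 -0.6 -0.9] Frack [ 0.6  0.1 -0.9] M [ 0.3  -0.08 -0.04] w 0.0117
(-1.0, -5.0, 5.0) tcp [ 0.618 -0.179  0.154] shift [ 0.07 -0.04  0.03] turn [-0.04 -0.12 -0.05]
(-1.0, -6.0, 0.0) tcp [ 0.619 -0.179  0.149] shift [ 0.08 -0.    0.21] turn [-0.   -1.   -0.01]
```

```bash
python3 -m inch '[{"grip":0,"dx":0.06,"dy":-0.02,"dz":0.1,"rx":0,"ry":-0.6,"rz":0},{"grip":0,"dx":0.05,"dy":0,"dz":0.1,"rx":0,"ry":-0.5,"rz":0},{"grip":0,"dx":0,"dy":0,"dz":0,"rx":0,"ry":0,"rz":0}]'
python3 tgt.py " -1,-6,0" " -0.5,-7.5,0"; python3 look.py f
```

```text
time: 21.48
tool_pos: [0.6189, -0.1806, 0.1509]
ee_rot: [3.129, 0.337, 1.269]
wrist_force: [-0.5, 2.6, -2.3]
width: 0.0115
t 21.48 heel u,y,h [ 0.8 30.5 -4.3] yaw,tilt,roll [-0.5  0.4 -0.1] F [-0.5  2.6 -2.3] Frack [-2.4 -1.2 -2.3] M [ 0.73 -0.14 -0.03] w 0.0115
(-1.0, -6.0, 0.0) tcp [ 0.619 -0.179  0.149] shift [ 0.1  -0.04  0.05] turn [-0.05 -0.08 -0.09]
(-0.5, -7.5, 0.0) tcp [ 0.618 -0.179  0.147] shift [ 0.   -0.    0.06] turn [0. 0. 0.]
```

View pics/S_f.png

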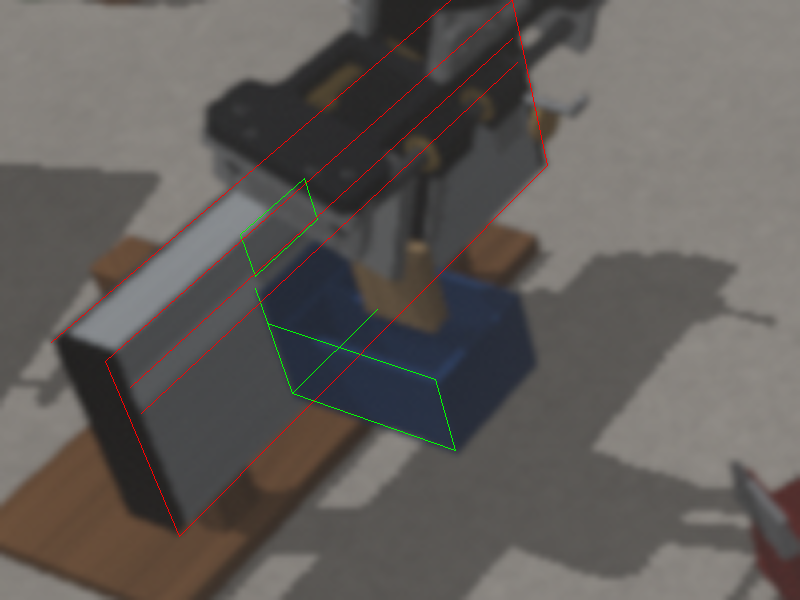

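View pics/T_f_raw.png

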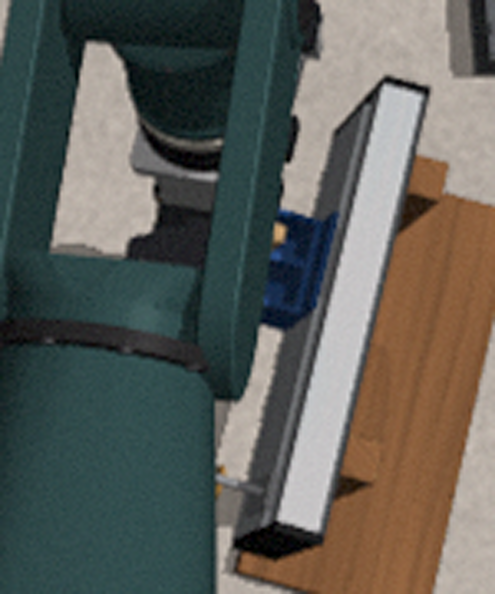

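```bash
python3 -m inch '[{"grip":0,"dx":0.05,"dy":0,"dz":0.06,"rx":0,"ry":0,"rz":-0.08},{"grip":0,"dx":0.03,"dy":0,"dz":0.06,"rx":0,"ry":-0.05,"rz":0},{"grip":0,"dx":0,"dy":0,"dz":0,"rx":0,"ry":0,"rz":0}]'
python3 tgt.py " -0.5,-7.5,0"
```

```text
time: 21.95
tool_pos: [0.619, -0.1806, 0.1505]
ee_rot: [3.129, 0.339, 1.273]
wrist_force: [-0.8, 2.0, -1.1]
width: 0.0116
t 21.95 heel u,y,h [ 0.7 30.7 -4.6] yaw,tilt,roll [-0.3  0.3 -0.1] F [-0.8  2.  -1.1] Frack [-1.7 -1.3 -1.1] M [ 0.62  0.03 -0.1 ] w 0.0116
(-0.5, -7.5, 0.0) tcp [ 0.618 -0.179  0.147] shift [ 0.09 -0.04  0.1 ] turn [-0.03 -0.06 -0.06]
```

```bash
python3 -m inch '[{"grip":0,"dx":0.07,"dy":0,"dz":0.13,"rx":0,"ry":0,"rz":0},{"grip":0,"dx":0,"dy":0,"dz":0,"rx":0,"ry":0,"rz":0}]'
python3 tgt.py " -0.5,-7.5,0"
```

```text
time: 22.2
tool_pos: [0.6198, -0.1807, 0.1503]
ee_rot: [3.124, 0.34, 1.27]
wrist_force: [-0.0, 0.8, -2.2]
width: 0.0115
t 22.2 heel u,y,h [ 0.6 31.5 -4.8] yaw,tilt,roll [-0.4  0.2  0.2] F [-0.   0.8 -2.2] Frack [-0.7 -0.2 -2.2] M [ 0.25 -0.01 -0.05] w 0.0115
(-0.5, -7.5, 0.0) tcp [ 0.618 -0.179  0.147] shift [ 0.08 -0.08  0.1 ] turn [ 0.01 -0.05 -0.08]
```

```bash
python3 -m inch '[{"grip":0,"dx":0.05,"dy":0,"dz":0.13,"rx":0,"ry":0,"rz":0}]'
python3 tgt.py " -0.5,-7.5,0"
```

```text
time: 22.32
tool_pos: [0.6204, -0.1803, 0.1494]
ee_rot: [3.121, 0.339, 1.269]
wrist_force: [-2.9, 8.5, 12.4]
width: 0.0119
t 22.32 heel u,y,h [ 0.1 32.  -5.7] yaw,tilt,roll [-0.4  0.3  0.4] F [-2.9  8.5 12.4] Frack [-7.4 -5.2 12.4] M [ 0.67  0.81 -0.43] w 0.0119
(-0.5, -7.5, 0.0) tcp [ 0.618 -0.179  0.147] shift [ 0.05 -0.09  0.07] turn [ 0.04 -0.05 -0.09]
```

```bash
python3 -m inch '[{"grip":0,"dx":0,"dy":0,"dz":0,"rx":0,"ry":0,"rz":0},{"grip":0,"dx":0,"dy":0,"dz":0,"rx":0,"ry":0,"rz":0}]'
python3 tgt.py " -0.5,-7.5,0"
python3 -c "
from go import *
s=snap('scene');f=s['frame'][200:310,90:240];cv2.imwrite('pics/s9c.png',cv2.cvtColor(cv2.resize(f,None,fx=5,fy=5,interpolation=cv2.INTER_CUBIC),cv2.COLOR_RGB2BGR))
t=snap('wrist','w9.png')"
```

```text
time: 22.58
tool_pos: [0.6207, -0.1808, 0.1499]
ee_rot: [3.12, 0.34, 1.269]
wrist_force: [-0.2, 3.3, 1.9]
width: 0.0115
t 22.57 heel u,y,h [ 0.5 32.4 -5.2] yaw,tilt,roll [-0.4  0.2  0.4] F [-0.2  3.3  1.9] Frack [-3.1 -1.1  1.9] M [ 0.54  0.11 -0.09] w 0.0115
(-0.5, -7.5, 0.0) tcp [ 0.618 -0.179  0.147] shift [ 0.07 -0.11  0.08] turn [ 0.06 -0.05 -0.1 ]
```

View pics/s9c.png

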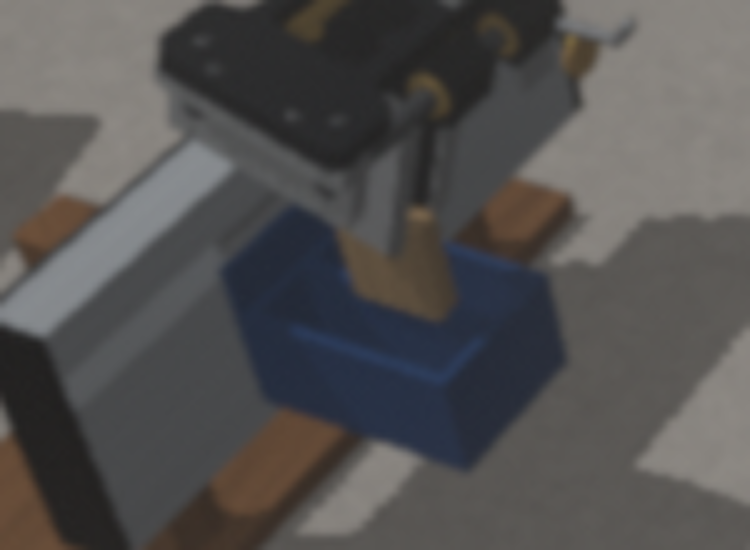

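View pics/w9.png

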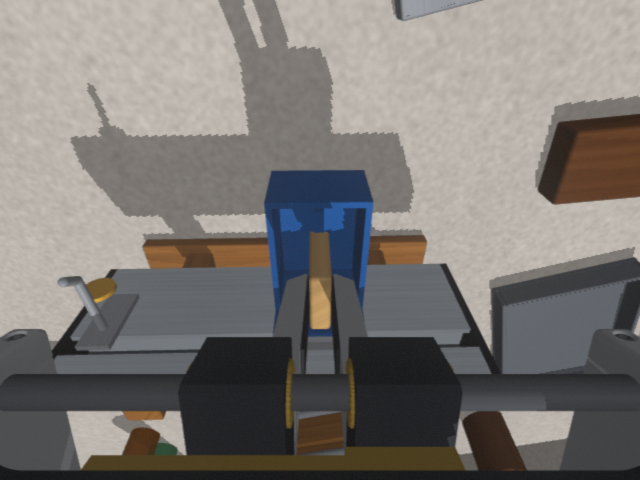

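```bash
python3 -m inch '[{"grip":0.2,"dx":0,"dy":0,"dz":0,"rx":0,"ry":0,"rz":0},{"grip":0.3,"dx":0,"dy":0,"dz":0,"rx":0,"ry":0,"rz":0},{"grip":0.4,"dx":0,"dy":0,"dz":0,"rx":0,"ry":0,"rz":0},{"grip":0.5,"dx":0,"dy":0,"dz":0,"rx":0,"ry":0,"rz":0},{"grip":0.5,"dx":0,"dy":0,"dz":0,"rx":0,"ry":0,"rz":0}]'
python3 tgt.py
python3 -c "
from go import *
s=snap('scene');f=s['frame'][200:310,90:240];cv2.imwrite('pics/s10c.png',cv2.cvtColor(cv2.resize(f,None,fx=5,fy=5,interpolation=cv2.INTER_CUBIC),cv2.COLOR_RGB2BGR))
t=snap('wrist','w10.png')"
```

```text
time: 23.3
tool_pos: [0.6206, -0.1831, 0.1481]
ee_rot: [3.12, 0.343, 1.268]
wrist_force: [-0.2, 0.3, -0.1]
width: 0.047
t 23.3 heel u,y,h [ 2.7 32.9 -6.7] yaw,tilt,roll [-0.4  0.1  0.4] F [-0.2  0.3 -0.1] Frack [-0.3 -0.3 -0.1] M [ 0.11 -0.09 -0.  ] w 0.047
```

View pics/s10c.png

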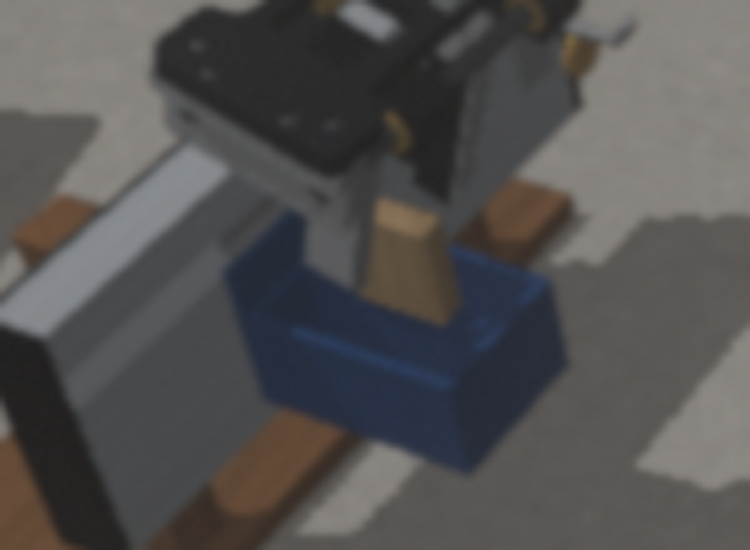

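View pics/w10.png

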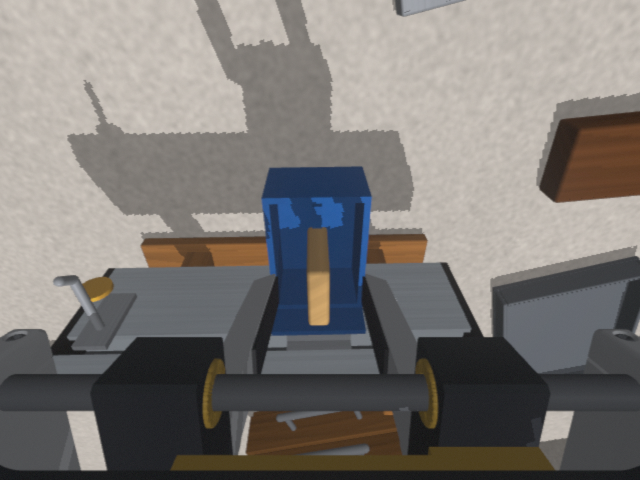

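```bash
python3 -m inch '[{"grip":0.6,"dx":0,"dy":0,"dz":-0.5,"rx":0,"ry":0,"rz":0},{"grip":0.6,"dx":0,"dy":0,"dz":-0.8,"rx":0,"ry":0,"rz":0},{"grip":0.6,"dx":0,"dy":0,"dz":-1,"rx":0,"ry":0,"rz":0},{"grip":0.6,"dx":0,"dy":0,"dz":-1,"rx":0,"ry":0,"rz":0},{"grip":0.6,"dx":0,"dy":0,"dz":-1,"rx":0,"ry":0,"rz":0},{"grip":0.6,"dx":0,"dy":0,"dz":-1,"rx":0,"ry":0,"rz":0},{"grip":0.6,"dx":0,"dy":0,"dz":-0.5,"rx":0,"ry":0,"rz":0},{"grip":0.6,"dx":0,"dy":0,"dz":0,"rx":0,"ry":0,"rz":0}]'
python3 -c "
from go import *
s=snap('scene');f=s['frame'][170:320,80:240];cv2.imwrite('pics/s11c.png',cv2.cvtColor(cv2.resize(f,None,fx=4,fy=4,interpolation=cv2.INTER_CUBIC),cv2.COLOR_RGB2BGR))
t=snap('wrist','w11.png');print(t['eye'].tolist(),t['orientation'].tolist())"
```

```text
time: 24.4
tool_pos: [0.6332, -0.1324, 0.2954]
ee_rot: [3.113, 0.341, 1.267]
wrist_force: [0.8, -0.7, -0.7]
width: 0.0567
[0.669978752821514, 0.004110289267814156, 0.4491916026733887] [-0.622400448010054, -0.0247161902584645, -0.2936901422761698]
```

View pics/s11c.png

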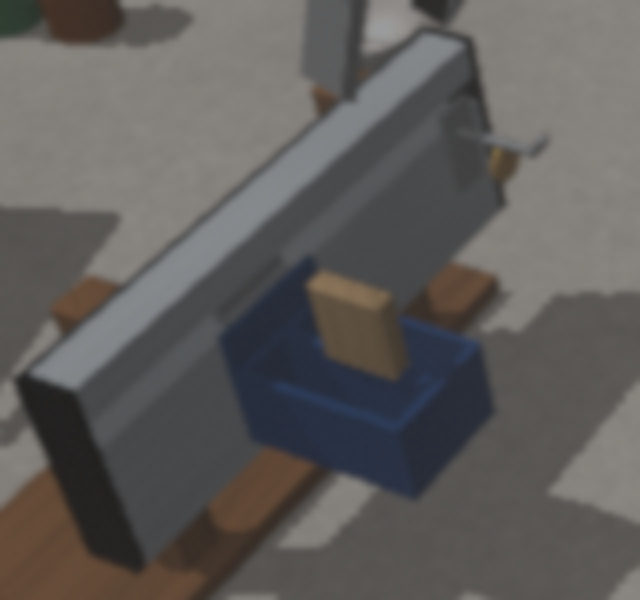

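View pics/w11.png

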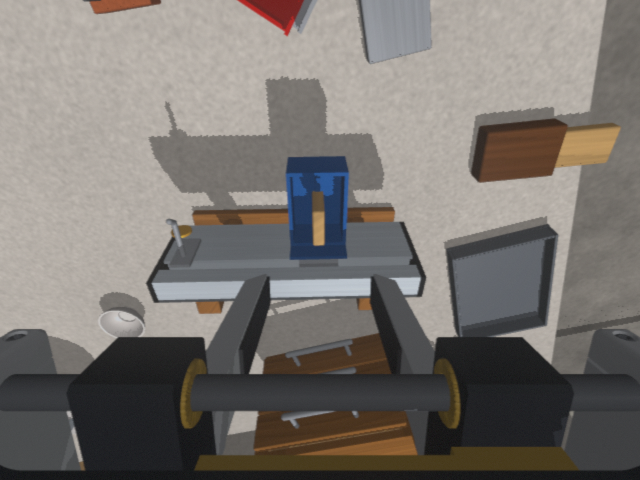

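```bash
python3 -c "
import cv2
f=cv2.imread('pics/w11.png')[145:315,140:440];cv2.imwrite('pics/w11c.png',cv2.resize(f,None,fx=2.6,fy=2.6,interpolation=cv2.INTER_CUBIC))
f=cv2.imread('pics/w11.png')[150:275,270:370];cv2.imwrite('pics/w11d.png',cv2.resize(f,None,fx=5,fy=4.7,interpolation=cv2.INTER_CUBIC))"
```

```text
(no output)
```

View pics/w11c.png

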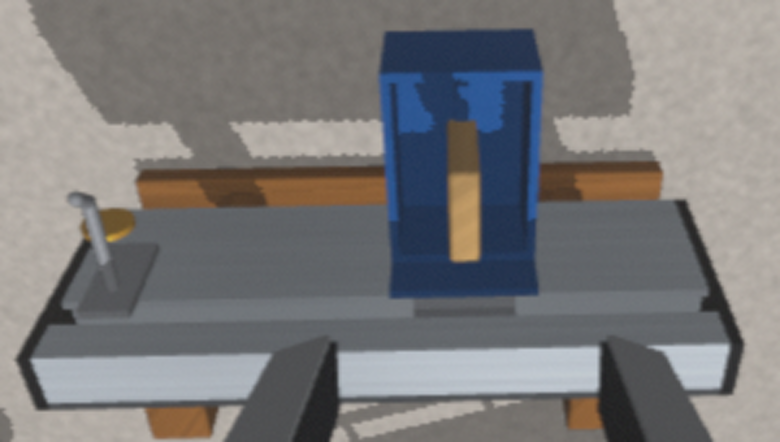

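View pics/w11d.png

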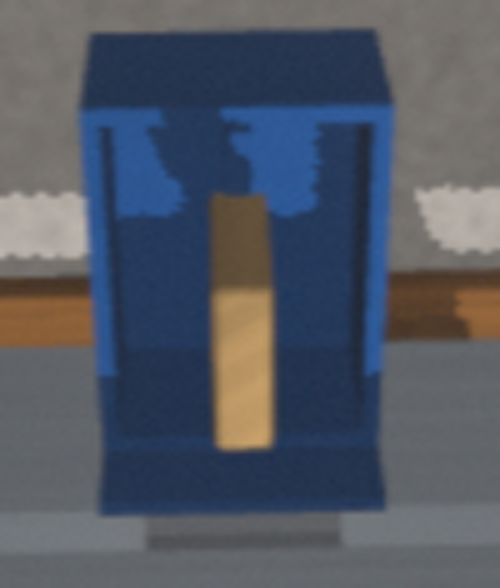

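Run:
```python
from tgt import *
w=snap('wrist')
D=lambda x,y:(270+x/5,150+y/4.7)
S=lambda x,y:(140+x/2.6,145+y/2.6)
bo=[((-45,-32,0),D(92,36)),((-45,32,0),D(374,30)),((-45,-32,45),D(80,108)),((-45,32,45),D(393,105)),((-25,-6,89),D(213,288)),((-25,6,89),D(272,288)),((15,-6,89),D(215,449)),((15,6,89),D(273,447)),((49,-32,66),D(100,514)),((49,32,66),D(384,510))]
so=[((0,-146,28),S(22,357)),((0,146,28),S(742,341)),((0,-146,-80),S(128,212)),((0,146,-80),S(687,200)),((29,-146,28),S(40,408)),((29,146,28),S(736,392))]
def f6(obs,x0):
    def res(v):
        Rm=Rr*R.from_euler('ZYX',v[3:],degrees=True)
        return np.concatenate([proj(w,v[:3]+Rm.apply(np.array(l)/1000))-p for l,p in obs])
    o=least_squares(res,x0,x_scale=[.01]*3+[1]*3);return o.x,res(o.x)
vs,rs=f6(so,[.5732,-.2225,.15,0,0,0]);print('slat',vs.round(4),abs(rs).mean().round(2))
vb,r2=f6(bo,[.63,-.15,.09,0,0,0]);print('bin',vb.round(4),abs(r2).mean().round(2))
hb=vb[:3]+(Rr*R.from_euler('ZYX',vb[3:],degrees=True)).apply(HEEL)
print('heel rel slat',Rr.inv().apply(hb-vs[:3])*1000)
```

```text
slat [ 0.5697 -0.2223  0.1492  3.1072 -2.4253  3.5019] 1.34
bin [ 0.6177 -0.1863  0.078  -0.0697 -1.7996 -0.1479] 0.2
heel rel slat [-1.20171571 35.87810743 -7.67986088]
```

```bash
python3 -c "
from go import *
s=snap('scene','s12.png');print(robot.get_obs()['wrist_force'])
a=cv2.imread('pics/scene0.png').astype(int);b=cv2.imread('pics/s12.png').astype(int)
d=(abs(a-b).max(2)>40).astype('uint8')*255;cv2.imwrite('pics/d12.png',np.hstack([cv2.resize(b.astype('uint8'),(400,300)),cv2.resize(cv2.cvtColor(d,cv2.COLOR_GRAY2BGR),(400,300))]))"
```

```text
[ 0.07837673 -0.08926512  0.0408634 ]
```

View pics/d12.png

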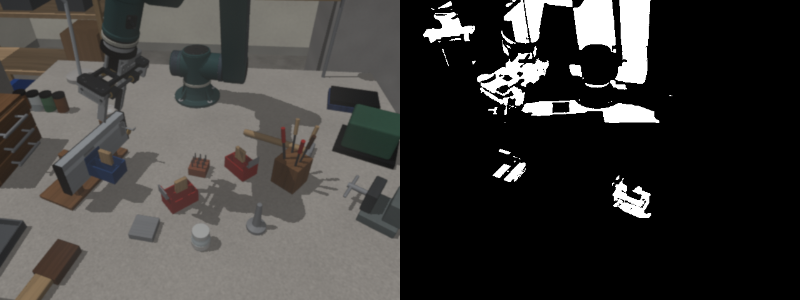

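The only changes since the start are the bin and the arm with its shadow. The bin hangs on the rack at about scene (170,265) and the bystanders have not moved. Handing in.

```bash
python3 -c "
from bench import robot
print(robot.close_job(), robot.get_obs()['time'])"
```

```text
the job is handed in; nothing more can be done
the job is handed in; nothing more can be done
```

The blue bin is hanging on the rack in the free part of the groove, about 30–35 mm to +y of the middle. The gripper has let go and is about 15 cm clear. I handed the job in about 25 s in.

**What I did:** I gripped the wooden tab with the tool leaning 20° toward the bin's front, lifted the bin and tilted its front up to about 60°. I then fed the hook into the groove in small steps. One light touch (about 2 N) on the lower lip made me raise my estimate of the groove height slightly. After that I rotated the bin down to level, lowered it until the hook rested on the lower lip, and opened the fingers. In the last downward step the force rose to about 15 N, the highest reading I saw, though I read the force only at the end of each move.

**Last checks:**
- **Seating:** The wrist picture shows the shank inside the groove. A fit to that picture puts the heel 7.7 mm below the groove's mid-height (7.5 mm when seated) and 1.2 mm out from the face, within the 2 mm play.
- **Bystanders:** Comparing the scene picture with the first one shows changes only at the bin and at the arm and its shadow.
- **Contact:** The force on the tool reads zero.

**What disagreed:**
- **Tilt:** The same fit gave the bin a 1.8° front-down tilt. The fixed slat fitted in that picture came out tilted 2.4° the same way, so I put this down to camera calibration.
- **Groove height:** My estimates ranged from 147 to 153 mm between the cameras and touch. I settled it by contact.
- **Held bin:** One wrist-camera estimate of where the bin sat in the gripper was off by about 5 mm. I replaced it with the pose from when the bin stood on the table.

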